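# Cover the kit case and reset the tally

## Task

Close the kit case: set every loose aluminium cover lying on the desk into a bay of its own (any bay, fin up) and press it down until it snaps in and sits level and fully home. When all are in, push the terminal's recessed reset button right in with the tip of the stylus and let it come back out, then lay the stylus in the pen tray. Leave the other things on the desk where they are.

Things in the scene. Friction and masses are not known exactly. Their poses are not given: they have to be found in the camera images.
- cover0: loose bare-aluminium bay cover, one of up to five alike (some starts lack some): plate 56 x 56 x 5 mm with a grip fin up from the middle of its top, 36 mm long (along its x), 12 mm wide (its y), 22 mm high; 27 mm high in all, about 60 g. Origin: centre of the plate's underside; z up along the fin. It starts fin up on the black rubber mat (3 mm thick, fixed).
- cover1: loose bare-aluminium bay cover, one of up to five alike (some starts lack some): plate 56 x 56 x 5 mm with a grip fin up from the middle of its top, 36 mm long (along its x), 12 mm wide (its y), 22 mm high; 27 mm high in all, about 60 g. Origin: centre of the plate's underside; z up along the fin. It starts fin up on the black rubber mat (3 mm thick, fixed).
- cover2: loose bare-aluminium bay cover, one of up to five alike (some starts lack some): plate 56 x 56 x 5 mm with a grip fin up from the middle of its top, 36 mm long (along its x), 12 mm wide (its y), 22 mm high; 27 mm high in all, about 60 g. Origin: centre of the plate's underside; z up along the fin. It starts fin up on the black rubber mat (3 mm thick, fixed).
- cover3: loose bare-aluminium bay cover, one of up to five alike (some starts lack some): plate 56 x 56 x 5 mm with a grip fin up from the middle of its top, 36 mm long (along its x), 12 mm wide (its y), 22 mm high; 27 mm high in all, about 60 g. Origin: centre of the plate's underside; z up along the fin. It starts fin up on the black rubber mat (3 mm thick, fixed).
- cover4: loose bare-aluminium bay cover, one of up to five alike (some starts lack some): plate 56 x 56 x 5 mm with a grip fin up from the middle of its top, 36 mm long (along its x), 12 mm wide (its y), 22 mm high; 27 mm high in all, about 60 g. Origin: centre of the plate's underside; z up along the fin. It starts fin up on the black rubber mat (3 mm thick, fixed).
- kit_case: fixed grey case with five open bays in a row along its y (64 mm pitch); 83 x 331 mm, 34 mm high; origin: centre of its underside. From the two long walls of each bay a white spring bar, 34 mm long along y, bulges 2.5 mm into the pocket 8 mm above the bay's ledge. They yield as a cover is pressed past, then hold it lightly. If one side goes in first, press the high side.
- bay0 (a point): bay 0 of the kit case (bay 0 at its -y end): centre of the ledge, 16 mm above the desk; x across the case, z up. Pocket 59 x 59 mm, rounded lead-ins; long walls end 18 mm above this point, dividers 14 mm. A cover just laid in rests on the bars, about 11 mm too high; 4 to 10 N at its middle snaps it onto the ledge (underside here, fin top 27 mm above). Any quarter turn fits.
- bay1 (a point): bay 1 of the kit case (bay 0 at its -y end): centre of the ledge, 16 mm above the desk; x across the case, z up. Pocket 59 x 59 mm, rounded lead-ins; long walls end 18 mm above this point, dividers 14 mm. A cover just laid in rests on the bars, about 11 mm too high; 4 to 10 N at its middle snaps it onto the ledge (underside here, fin top 27 mm above). Any quarter turn fits.
- bay2 (a point): bay 2 of the kit case (bay 0 at its -y end): centre of the ledge, 16 mm above the desk; x across the case, z up. Pocket 59 x 59 mm, rounded lead-ins; long walls end 18 mm above this point, dividers 14 mm. A cover just laid in rests on the bars, about 11 mm too high; 4 to 10 N at its middle snaps it onto the ledge (underside here, fin top 27 mm above). Any quarter turn fits.
- bay3 (a point): bay 3 of the kit case (bay 0 at its -y end): centre of the ledge, 16 mm above the desk; x across the case, z up. Pocket 59 x 59 mm, rounded lead-ins; long walls end 18 mm above this point, dividers 14 mm. A cover just laid in rests on the bars, about 11 mm too high; 4 to 10 N at its middle snaps it onto the ledge (underside here, fin top 27 mm above). Any quarter turn fits.
- bay4 (a point): bay 4 of the kit case (bay 0 at its -y end): centre of the ledge, 16 mm above the desk; x across the case, z up. Pocket 59 x 59 mm, rounded lead-ins; long walls end 18 mm above this point, dividers 14 mm. A cover just laid in rests on the bars, about 11 mm too high; 4 to 10 N at its middle snaps it onto the ledge (underside here, fin top 27 mm above). Any quarter turn fits.
- stylus: loose stylus: black square handle 100 x 16 x 16 mm along its x with a round steel tip 7 mm thick and 40 mm long at its +x end (140 mm in all), 50 g. Origin: middle of the handle, on its axis (8 mm above what it lies on). At the start it lies flat on the desk.
- stylus_tip (a point): the end of the stylus' steel tip, on its axis, 90 mm from the stylus' origin along its x
- terminal: fixed tally terminal, white and grey, footprint 130 (x) x 120 (y) mm, 110 mm high. Origin: centre of its underside. Its sloping front panel with the small screen looks to its own +x and up: the panel's outward normal rises 35 degrees above level. In the lower middle of the panel is a square hole 20 x 20 mm with the reset button inside.
- button_face (a point): centre of the reset button's outer face (15 x 15 mm); x points straight out of the panel (35 degrees above level), y is level, z up along the panel. Unpressed, it lies 8 mm inside the 20 x 20 mm hole's mouth; it moves with the button. Push along -x.
- reset_button (a joint): travel of the reset button: 0 out, 0.005 m fully in; a spring needs 1.5 N to start it and 4.5 N to push it home, and returns it
- pen_tray_in (a point): centre of the inner floor (4 mm above the desk) of the fixed open pen tray, grey, 200 (x) x 100 (y) mm outside, walls 4 mm thick and 28 mm high above the desk; x along its length
- tape_roll: bystander, to be left alone: cardboard tape roll lying flat, 90 mm across, 20 mm high; origin at the centre of its underside
- carton: bystander, to be left alone: small cardboard carton, 70 x 50 x 35 mm; origin at the centre of its underside
There are look-alikes about, which are no part of the job. There is more than one size of the stylus; the job needs the larger. Leave any red look-alike of the cover0 alone.

How it is judged:
By the outcome, as a careful person would: the job done as asked, in the order asked, and still so for the second after the job is handed in, with the robot touching nothing.
Of cover0, cover1, cover2, cover3, cover4 only 3 to 5 are there at a start; the rules pass over those that are not, and their reading is None.
At some moment in a run one of cover0, cover1, cover2, cover3, cover4, stylus may be knocked a few centimetres aside while the robot is not near it.
Once in a run the grip may slacken for a moment while it holds something.
It also fails if it takes over 210 s, if anything falls off the work surface, if the arm or the gripper's body presses on something with over 40 N, if the wrist force passes 120 N, or if a joint passes its speed limit or range.

## Robot

A 6-joint arm with a two-finger parallel gripper is mounted at the origin on the work surface. World frame = base frame: x ahead of the robot, y to its left, z up, the work surface at z = 0. Lengths are in mm, angles in degrees, forces in N, time in s.
With the tool pointing down it reaches from about 300 to 850 mm from the base axis. Payload 4.2 kg.
Tool frame: the origin (TCP) lies between the finger pads; the fingertips stand 8 mm ahead of it and the grasp point (between the pads) lies 11 mm behind it; x points along the fingers, y is the direction in which the jaws open and shut, and the axes are right-handed (so a half turn about x gives the same grasp; the last joint's range is limited). The gripper opens to 91 mm and grips with 3 to 60 N. Pads are 32 mm wide; open, the fingers measure 118 mm over their backs; the gripper's body (76 mm by 178 mm) begins 60 mm behind the grasp point.
Start: joints at [-67.494, 18.312, 89.639, -0, 72.044, -1.146], TCP at [230.681, -526.715, 221.976] pointing down, gripper open.
Joint ranges: [-177.97, 177.97], [-48.28, 115.42], [12.27, 149.76], [-77.06, 257.06], [2.81, 150.46], [-146.56, 146.56]. Speed limits (degrees/s): [147.25, 147.25, 180, 180, 180, 180].

## Interface

Orientations are given as [roll, pitch, yaw] about the fixed x, y, z axes, in that order (R = Rz(yaw) Ry(pitch) Rx(roll)).
In Python, from workcell import env gives the robot as it stands.
- The arm moves only by the tool arm_command, never from a script. Its arguments are lists of equal length, an entry for each row: "slide": the shift along the tool's x, y, z in cm, a list of three; "turn": the turn, a rotation vector about the tool's x, y, z in rad, a list of three; "grip": the closure in counts, from 0 (fully open) to 255 (shut). A call has 1 to 20 rows; each row is the pose to reach, as a shift and turn from the pose commanded when the call began, along the tool's axes at that moment; what a row does not reach only later rows make up. A row lasts 1/12 s, in which the tool goes at most 41.7 mm and 7.16 degrees, less where a joint would pass 70% of its speed; a pose out of reach is approached as far as the arm can. A call with a gripper value outside its range is refused whole. The fingers move at their own pace and stop on an object; "newtons" is the grip in N (left out, the last holds). Time passes only in rows, so rows that repeat a pose let the fingers close. It gives the time, the measured TCP pose, the force and the opening at its end, in the units of the state.
- env.state(): the state, without advancing time (a new reading comes with each control period).
- env.grab_frame(name): name is "scene" or "top" or "wrist"; returns (picture, depth): 400x640x3 uint8, red, green, blue; 400x640 float32, mm along the optical axis (not along the pixel's ray), 0 where there is no reading.
- env.calibration(name): a dict with "K" (3x3 intrinsics, pixels), "k1" (the pictures are not rectified: a ray, as slopes to the right and down, at radius r is drawn at 1 + k1 r^2 times it, then the intrinsics apply), "camera_from_world" (4x4, takes a point from world to camera coordinates); the wrist camera has in their place "T_tool_cam" (4x4, takes a point from camera to tool coordinates, whose origin is the TCP and whose axes are the tool frame's). Camera axes: x right, y up, looking along -z (the intrinsics and any distortion apply to the point x, -y, -z); pixel columns grow to the right and rows downward; lengths in mm; the calibration is good to about 2 mm. A picture is of the moment at which its call begins: read the wrist's pose just before it. calibration takes no time and is no camera call.
- env.job_done(): hands the job in, once; it reports no verdict.
Trained networks look in the newest picture that a camera, given by its name, has taken for a name from the list of things; names that differ only in an ending like _2 or _b are one class to them, and where a whole thing is asked for, a point or a joint stands for the part that bears it (a point fixed in the world has none). Each returns a list of dicts, best first, with "p" (0 to 1); they miss things now and then, are a little off and sometimes report something else, mostly with a low value. They report only what shows in the picture. A call takes as long as a camera call. They do not tell look-alikes from the thing itself.
- env.search_frame(camera, label): "point" ([x, y, z] in mm, in world coordinates, good to about 4 mm: the middle of the surface that is visible of it).
The state is a dict: "time_s": time; "qpos": joint angles; "qvel": joint speeds; "effort": joint torques, N m; "ee_pos": TCP position; "ee_rot": TCP orientation; "force": force on the tool from outside, world axes, zero at the start; "torque": the same for the moment, N m; "gripper_width": finger opening in mm.
Only numpy, scipy, OpenCV 4.12 (cv2) and the standard library are available. Lean on these libraries where they do the work, as an engineer would, in place of code of your own. Each camera call takes 0.05 s, during which the arm holds its last target.

## Working session

There is one attempt and no reset: what is moved stays moved. The work goes in short steps, Python scripts to look and compute and a tool call to move; the robot and the scene stay as the last step left them, time stands still between calls to the robot, and variables do not carry over. Pictures are saved under pics/ and viewed, and the job is handed in when it is done.

Besides the shell and the picture viewer there is one more tool, called after "Request:" as name(argument=value, ...), one argument or row to a line, values as JSON. arm_command: Moves the arm, as the interface text tells. Its arguments: {"type":"object","properties":{"slide":{"type":"array","items":{"type":"array","items":{"type":"number"}}},"turn":{"type":"array","items":{"type":"array","items":{"type":"number"}}},"grip":{"type":"array","items":{"type":"number"}},"newtons":{"type":"number"}},"required":["slide","turn","grip"]}

```bash
ls; mkdir -p pics; cat > h.py <<'E'
import numpy as np, cv2, json
from workcell import env
from scipy.spatial.transform import Rotation as R
def grab(n,fn=None):
    s=env.state(); p,d=env.grab_frame(n)
    if fn: cv2.imwrite('pics/'+fn,cv2.cvtColor(p,cv2.COLOR_RGB2BGR))
    return p,d,s
def Twc(name,s=None):
    c=env.calibration(name)
    if 'camera_from_world' in c: return np.linalg.inv(np.array(c['camera_from_world']))
    T=np.eye(4); T[:3,:3]=R.from_euler('xyz',s['ee_rot'],degrees=True).as_matrix(); T[:3,3]=s['ee_pos']
    return T@np.array(c['T_tool_cam'])
def rays(name,uv):
    c=env.calibration(name);K=np.array(c['K']);k1=c['k1']
    uv=np.asarray(uv,float).reshape(-1,1,2)
    return cv2.undistortPoints(uv,K,np.array([k1,0,0,0.])).reshape(-1,2)
def cloud(name,d,s=None):
    v,u=np.mgrid[0:400,0:640]
    r=rays(name,np.stack([u.ravel(),v.ravel()],1)).reshape(400,640,2)
    P=np.stack([r[...,0]*d,-r[...,1]*d,-d,np.ones_like(d)],-1)
    return (P@Twc(name,s).T)[...,:3]
def proj(name,P,s=None):
    c=env.calibration(name);K=np.array(c['K'])
    P=np.atleast_2d(P);q=(np.c_[P,np.ones(len(P))]@np.linalg.inv(Twc(name,s)).T)[:,:3]
    q=q*[1,-1,-1]
    return cv2.projectPoints(q,np.zeros(3),np.zeros(3),K,np.array([c['k1'],0,0,0.]))[0].reshape(-1,2)
E
python3 - <<'E'
from h import *
print(env.state())
for n in('scene','top','wrist'):
    p,d,s=grab(n,n+'0.png'); print(n,env.calibration(n))
    np.save(n+'0.npy',d)
for l in ['cover0','kit_case','stylus','stylus_tip','terminal','button_face','tape_roll','carton']:
    print(l,[(np.round(x['point'],0).tolist(),round(x['p'],2)) for x in env.search_frame('top',l)])
print(env.state()['time_s'])
E
```

```text
pics
{'time_s': 0.0, 'qpos': array([-6.74937011e+01,  1.83527128e+01,  8.97062751e+01, -4.76763865e-04,
        7.20436161e+01, -1.14646676e+00]), 'qvel': array([-0.01179445, -0.04622291,  0.01232993, -0.04358033, -0.05922555,
       -0.02114531]), 'effort': array([ 1.98044792e-03, -4.12450254e+01, -2.31979430e+01,  7.30097503e-02,
        4.59844933e-02, -1.35648756e-04]), 'ee_pos': array([ 230.49213894, -526.24806594,  221.11041186]), 'ee_rot': array([-90.89335062,  89.89739499, 112.75956242]), 'force': array([-1.00910138,  0.86417055, -0.11416316]), 'torque': array([ 0.03070463, -0.02645116, -0.01851743]), 'gripper_width': 91.15057937579793}
scene {'K': array([[400.21507243,   0.        , 327.04127728],
       [  0.        , 400.21507243, 200.06164547],
       [  0.        ,   0.        ,   1.        ]]), 'k1': -0.04298553731044011, 'camera_from_world': array([[ 7.97998417e-01,  6.02655156e-01,  2.29991039e-03,
        -3.74783482e+02],
       [-3.80512444e-01,  5.00884150e-01,  7.77383656e-01,
         1.66494129e+02],
       [ 4.67342280e-01, -6.21226071e-01,  6.29022545e-01,
  
[... 1161 characters left out ...]
0000000e+00,  0.00000000e+00,
         1.00000000e+00]])}
cover0 [([432.0, 9.0, 5.0], 0.95), ([444.0, -147.0, 10.0], 0.88), ([284.0, -220.0, 5.0], 0.8), ([515.0, 83.0, 9.0], 0.56), ([439.0, -318.0, 96.0], 0.52)]
kit_case [([662.0, -5.0, 16.0], 0.9), ([432.0, 9.0, 7.0], 0.37)]
stylus [([620.0, -438.0, 11.0], 0.67), ([665.0, -2.0, 12.0], 0.32)]
stylus_tip [([440.0, -318.0, 95.0], 0.73), ([639.0, -298.0, 13.0], 0.61), ([615.0, -436.0, 12.0], 0.49), ([665.0, 1.0, 11.0], 0.27)]
terminal [([442.0, -317.0, 97.0], 0.87), ([665.0, -6.0, 19.0], 0.46)]
button_face [([439.0, 332.0, 3.0], 0.37)]
tape_roll [([628.0, 311.0, 18.0], 0.87)]
carton [([275.0, 248.0, 35.0], 0.82), ([434.0, 8.0, 4.0], 0.36)]
0.55
```

View pics/top0.png

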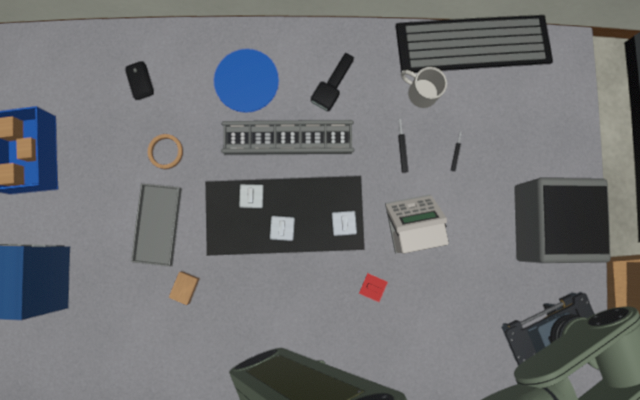

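View pics/scene0.png

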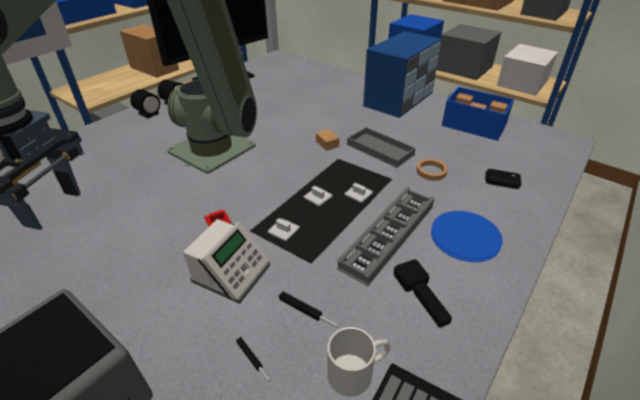

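View pics/wrist0.png

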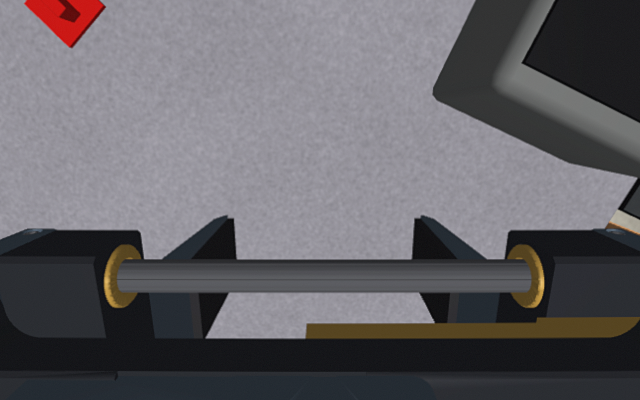

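Three bare covers lie on the mat, at about top-view pixels (251,196), (282,228) and (344,223). The red look-alike is at (373,287), the larger stylus at (403,147) and the terminal at (417,222), facing +x. Next is an overview from the wrist camera.

```bash
cat >> h.py <<'E'
import os
CF='cmd.json'
def getcmd():
    if not os.path.exists(CF):
        setcmd(np.array([230.681,-526.715,221.976]),R.from_euler('xyz',env.state()['ee_rot'],degrees=True).as_matrix())
    j=json.load(open(CF)); return np.array(j['p']),np.array(j['R'])
def setcmd(p,M): json.dump({'p':list(map(float,p)),'R':np.array(M).tolist()},open(CF,'w'))
def down(a,tilt=0):
    a=np.radians(a); x=np.array([0,0,-1.]);y=np.array([np.cos(a),np.sin(a),0]);return np.stack([x,y,np.cross(x,y)],1)
def did(slide,turn):  # record an executed command
    p,M=getcmd(); setcmd(p+M@(np.array(slide)*10),M@R.from_rotvec(turn).as_matrix())
def plan(p2,M2,tag='',base=None):
    p,M=base if base is not None else getcmd()
    s=np.round(M.T@(np.array(p2)-p)/10,2); t=np.round(R.from_matrix(M.T@M2).as_rotvec(),3)
    rows=max(np.linalg.norm(s)*10/41.7,np.degrees(np.linalg.norm(t))/7.16)
    print(tag,'slide',s.tolist(),'turn',t.tolist(),'rows>=%.1f'%rows)
    return p+M@(s*10),M@R.from_rotvec(t).as_matrix()
def yaw(M): return np.degrees(np.arctan2(M[1,1],M[0,1]))
E
python3 - <<'E'
from h import *
p,M=getcmd(); print(np.round(M,3),yaw(M))
for a in (90,-90): plan([500,-30,200],down(a),a)
E
```

```text
[[ 0.     0.401 -0.916]
 [-0.    -0.916 -0.401]
 [-1.     0.    -0.   ]] -66.34988421451388
90 slide [2.2, -34.7, -44.6] turn [-2.729, 0.0, -0.0] rows>=21.8
-90 slide [2.2, -34.7, -44.6] turn [0.413, -0.0, -0.0] rows>=13.6
```

```bash
python3 - <<'E'
from h import *
plan([570,-40,215],down(-90))
E
```

```text
slide [0.7, -30.97, -50.61] turn [0.413, -0.0, -0.0] rows>=14.2
```

Request:
arm_command(
  slide=[
    [0.7,-30.97,-50.61],
    [0.7,-30.97,-50.61],
    [0.7,-30.97,-50.61],
    [0.7,-30.97,-50.61],
    [0.7,-30.97,-50.61],
    [0.7,-30.97,-50.61],
    [0.7,-30.97,-50.61],
    [0.7,-30.97,-50.61],
    [0.7,-30.97,-50.61],
    [0.7,-30.97,-50.61],
    [0.7,-30.97,-50.61],
    [0.7,-30.97,-50.61],
    [0.7,-30.97,-50.61],
    [0.7,-30.97,-50.61],
    [0.7,-30.97,-50.61],
    [0.7,-30.97,-50.61],
    [0.7,-30.97,-50.61],
    [0.7,-30.97,-50.61],
    [0.7,-30.97,-50.61],
    [0.7,-30.97,-50.61],
  ],
  turn=[
    [0.413,0,0],
    [0.413,0,0],
    [0.413,0,0],
    [0.413,0,0],
    [0.413,0,0],
    [0.413,0,0],
    [0.413,0,0],
    [0.413,0,0],
    [0.413,0,0],
    [0.413,0,0],
    [0.413,0,0],
    [0.413,0,0],
    [0.413,0,0],
    [0.413,0,0],
    [0.413,0,0],
    [0.413,0,0],
    [0.413,0,0],
    [0.413,0,0],
    [0.413,0,0],
    [0.413,0,0],
  ],
  grip=[0,0,0,0,0,0,0,0,0,0,0,0,0,0,0,0,0,0,0,0],
)

```text
time_s: 2.22
ee_pos: [569.4, -41.4, 215.2]
ee_rot: [96.8, 90.0, -83.3]
force: [0.6, 0.4, 0.1]
gripper_width: 91.2
```

```bash
python3 - <<'E'
from h import *
did([0.7,-30.97,-50.61],[0.413,0,0])
p,d,s=grab('wrist','w1.png'); np.savez('w1.npz',d=d,p=p,pos=s['ee_pos'],rot=s['ee_rot'])
print(getcmd()[0],s['ee_pos'],yaw(getcmd()[1]),yaw(R.from_euler('xyz',s['ee_rot'],degrees=True).as_matrix()))
P=cloud('wrist',d,s)
z=P[...,2]; print(np.nanpercentile(z[(d>0)],[1,5,25,50,75,95]))
for l in ['cover0','kit_case']:
    print(l,[(np.round(x['point'],0).tolist(),round(x['p'],2)) for x in env.search_frame('wrist',l)])
E
```

```text
[570.03863808 -40.003925   214.97436094] [569.35687623 -41.35676848 215.20347988] -90.01304115564757 -90.12678976011512
[ -1.42206463  -0.75091655   0.49133075   6.32855106 303.93391803
 328.44205827]
cover0 [([423.0, 7.0, 11.0], 0.94), ([423.0, -142.0, 4.0], 0.74), ([529.0, 97.0, 6.0], 0.66)]
kit_case [([664.0, -3.0, 16.0], 0.63)]
```

View pics/w1.png

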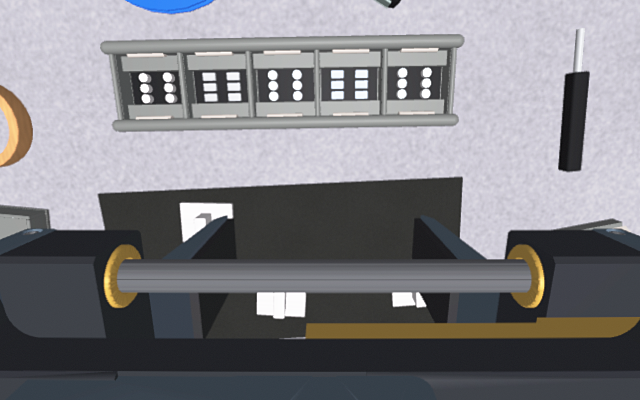

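```bash
cat >> h.py <<'E'
def load(f):
    z=np.load(f); return z['p'],z['d'],dict(ee_pos=z['pos'],ee_rot=z['rot'])
def rect(XY):
    c,sz,a=cv2.minAreaRect(XY.astype(np.float32)); return np.round(c,1),np.round(sz,1),round(a,1)
E
python3 - <<'E'
from h import *
p,d,s=load('w1.npz'); P=cloud('wrist',d,s)
v,u=np.mgrid[0:400,0:640]
m=(v<150)&(u>90)&(u<480)&(d>0)&(P[...,2]>12)&(P[...,2]<50)
print('case all',rect(P[m][:,:2]))
m2=m&(P[...,2]>28); print('walls',rect(P[m2][:,:2]),np.percentile(P[m2][:,2],[5,50,95]))
q=P[m2][:,:2]; c=q.mean(0)
# line fit to each wall
for lo,hi in((0,75),(105,150)):
    w=m2&(v>=lo)&(v<hi)&(P[...,2]>31.5); t=P[w]; k=np.polyfit(t[:,1],t[:,0],1); r=t[:,0]-np.polyval(k,t[:,1])
    print('wall',lo,np.degrees(np.arctan(k[0])),k[1],r.std(),t[:,1].min(),t[:,1].max(),len(t))
g=p.astype(int).sum(2)
m=(v<180)&(u>540)&(u<620)&(d>0)&(P[...,2]>3.5)&(P[...,2]<30); print('stylus',rect(P[m][:,:2]),np.percentile(P[m][:,2],[50,95]))
h=m&(g<150); print('handle',rect(P[h][:,:2]))
# dividers y
w=m2&(v>75)&(v<105); 
im=p[40:135,95:470]; cv2.imwrite('pics/case_zoom.png',cv2.resize(im[...,::-1],None,fx=2,fy=2,interpolation=cv2.INTER_CUBIC))
E
```

```text
case all (array([682.2,  -3.3]), array([121.4, 334.7]), 0.7)
walls (array([678.1,  -3.2]), array([112.4, 334.7]), 0.9) [28.72196077 32.58942207 34.77906924]
wall 0 -0.8067177447026589 698.7672863259193 3.0991699443399 -170.14465043968303 164.238490197851 4094
wall 105 -0.953711643881965 628.297740991611 2.83939346100585 -170.80185693975588 163.2701940381402 3495
stylus (array([ 647., -297.]), array([140.8,  18.4]), 5.4) [15.19000702 17.24425109]
handle (array([ 627.5, -297.9]), array([97.4, 16.7]), 5.4)
```

View pics/case_zoom.png

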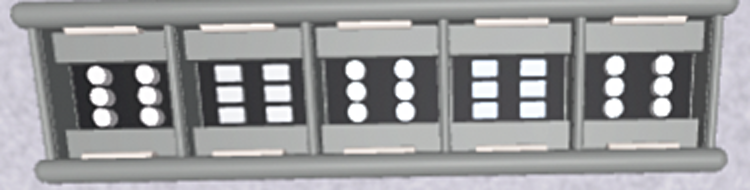

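Request:
arm_command(
  slide=[
    [0,0,18],
    [0,0,18],
    [0,0,18],
    [0,0,18],
    [0,0,18],
    [0,0,18],
    [0,0,18],
    [0,0,18],
  ],
  turn=[
    [0,0,0],
    [0,0,0],
    [0,0,0],
    [0,0,0],
    [0,0,0],
    [0,0,0],
    [0,0,0],
    [0,0,0],
  ],
  grip=[0,0,0,0,0,0,0,0],
)

```text
time_s: 3.03
ee_pos: [391.7, -40.3, 215.5]
ee_rot: [172.2, 89.9, -7.8]
force: [0.9, -0.2, 0.1]
gripper_width: 91.0
```

```bash
python3 - <<'E'
from h import *
did([0,0,18],[0,0,0])
print(getcmd()[0])
for i in range(3):
    p,d,s=grab('wrist','w2.png'); print(s['ee_pos'],yaw(R.from_euler('xyz',s['ee_rot'],degrees=True).as_matrix()),s['qpos'],s['force'])
np.savez('w2.npz',d=d,p=p,pos=s['ee_pos'],rot=s['ee_rot'])
for l in ['cover0']:
    print(l,[(np.round(x['point'],0).tolist(),round(x['p'],2)) for x in env.search_frame('wrist',l)])
E
```

```text
[390.03864278 -39.96295507 214.97062079]
[391.72784127 -40.25659766 215.49510167] -90.02869997706917 [-7.54042048e+00  1.93998941e+00  1.11439512e+02 -7.17287213e-04
  6.64760645e+01  8.24885406e+01] [ 0.90082614 -0.21408163  0.07528593]
[391.78608002 -40.19726134 215.25072663] -90.01734315211601 [-7.52950501e+00  1.98431036e+00  1.11430257e+02 -2.34446458e-03
  6.64916873e+01  8.24887599e+01] [ 0.53582123 -0.03308364  0.39166469]
[391.62295535 -40.11935818 215.0120645 ] -90.01179057739807 [-7.52183428e+00  2.00566596e+00  1.11444370e+02 -1.73905306e-03
  6.65041069e+01  8.24906460e+01] [-0.03884168 -0.06639398 -0.24021785]
cover0 [([435.0, 5.0, 11.0], 0.97), ([442.0, -141.0, 8.0], 0.72), ([511.0, 84.0, 7.0], 0.68)]
```

View pics/w2.png

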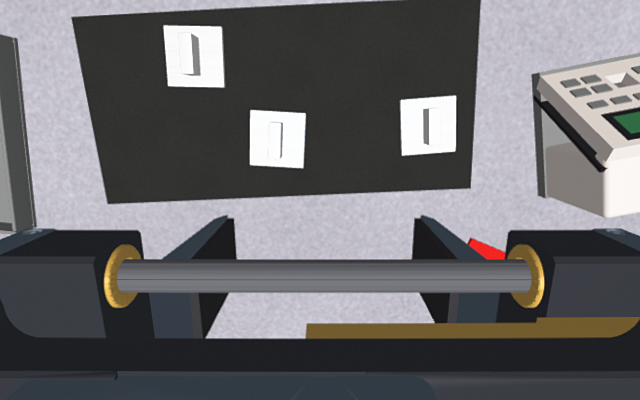

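```bash
cat >> h.py <<'E'
def onplane(name,uv,z,s=None):
    r=rays(name,uv); T=Twc(name,s); D=np.c_[r[:,0],-r[:,1],-np.ones(len(r))]@T[:3,:3].T; o=T[:3,3]
    return o+D*((z-o[2])/D[:,2])[:,None]
def findcovers(p,d,s,name='wrist',z=8,thr=150):
    hsv=cv2.cvtColor(p,cv2.COLOR_RGB2HSV); P=cloud(name,d,s)
    m=((p.min(2)>thr)&(hsv[...,1]<40)).astype(np.uint8)
    black=(p.max(2)<75).astype(np.uint8)
    cs,_=cv2.findContours(m,cv2.RETR_EXTERNAL,cv2.CHAIN_APPROX_NONE); out=[]
    for c in cs:
        if cv2.contourArea(c)<300: continue
        q=onplane(name,c.reshape(-1,2),z,s)[:,:2]; ctr,sz,a=rect(q)
        if min(sz)<44 or max(sz)>66: continue
        # fin top
        f=(P[...,2]>z+16)&(P[...,2]<z+30)&(np.hypot(P[...,0]-ctr[0],P[...,1]-ctr[1])<35)
        fr=rect(P[f][:,:2]) if f.sum()>20 else None
        out.append((ctr,sz,a,c.reshape(-1,2).mean(0).round(0),'fin',fr,'ztop',round(float(np.percentile(P[f][:,2],60)),1) if f.sum()>20 else None))
    return out
E
python3 - <<'E'
from h import *
p,d,s=load('w2.npz')
for o in findcovers(p,d,s): print(o)
E
```

```text
(array([432.6,   8.4]), array([56.6, 57. ]), 86.8, array([277., 138.]), 'fin', (array([433.1,   8.7]), array([12.2, 35.6]), 87.3), 'ztop', 30.1)
(array([ 446.6, -147.5]), array([56.8, 56.5]), 4.8, array([428., 125.]), 'fin', (array([ 446.7, -147.5]), array([35. , 12.5]), 4.8), 'ztop', 30.2)
(array([513.4,  88. ]), array([57. , 56.8]), 88.9, array([194.,  56.]), 'fin', (array([513.5,  87.7]), array([12.7, 36.7]), 88.8), 'ztop', 30.1)
```

```bash
python3 - <<'E'
from h import *
plan([432.9,8.5,70],down(-93))
E
```

```text
slide [14.5, -4.85, -4.28] turn [0.052, -0.0, -0.0] rows>=3.8
```

Request:
arm_command(
  slide=[
    [14.5,-4.85,-4.28],
    [14.5,-4.85,-4.28],
    [14.5,-4.85,-4.28],
    [14.5,-4.85,-4.28],
    [14.5,-4.85,-4.28],
    [14.5,-4.85,-4.28],
    [14.5,-4.85,-4.28],
    [14.5,-4.85,-4.28],
    [14.5,-4.85,-4.28],
  ],
  turn=[
    [0.052,0,0],
    [0.052,0,0],
    [0.052,0,0],
    [0.052,0,0],
    [0.052,0,0],
    [0.052,0,0],
    [0.052,0,0],
    [0.052,0,0],
    [0.052,0,0],
  ],
  grip=[130,130,130,130,130,130,130,130,130],
  newtons=25,
)

```text
time_s: 3.98
ee_pos: [433.8, 8.1, 71.7]
ee_rot: [180.0, 89.8, -3.1]
force: [-1.5, -0.8, 0.1]
gripper_width: 44.7
```

```bash
cat >> h.py <<'E'
def st(show=True):
    s=env.state(); p,M=getcmd(); M2=R.from_euler('xyz',s['ee_rot'],degrees=True).as_matrix()
    if show: print('t %.2f'%s['time_s'],'meas',np.round(s['ee_pos'],1),'cmd',np.round(p,1),'yaw %.2f/%.2f'%(yaw(M2),yaw(M)),'tilt %.2f'%np.degrees(np.arccos(np.clip(-M2[2,0],-1,1))),'F',np.round(s['force'],1),'w %.1f'%s['gripper_width'])
    return s
E
python3 - <<'E'
from h import *
did([14.5,-4.85,-4.28],[0.052,0,0])
st(); p,d,s=grab('wrist','w3.png'); s=st()
pc,_=getcmd(); tgt=np.array([432.9,8.5,18]); 
plan(pc+(tgt-s['ee_pos']),down(-93))
E
```

```text
t 3.98 meas [433.8   8.1  71.7] cmd [432.9   8.5  70. ] yaw -93.03/-92.99 tilt 0.22 F [-1.5 -0.8  0.1] w 44.7
t 4.03 meas [433.7   8.1  71.6] cmd [432.9   8.5  70. ] yaw -93.03/-92.99 tilt 0.21 F [-0.2 -0.3  0.2] w 44.7
 slide [5.36, -0.04, 0.08] turn [0.0, -0.0, -0.0] rows>=1.3
```

View pics/w3.png

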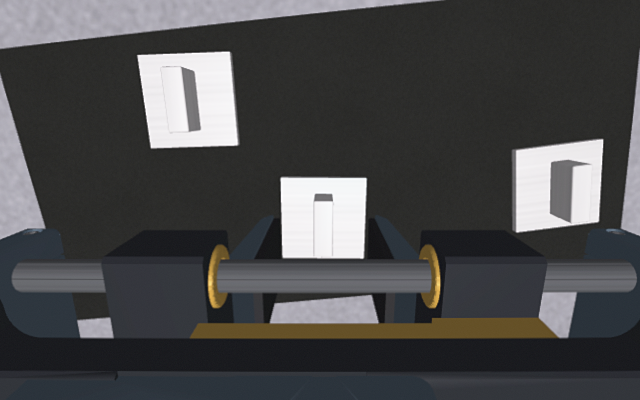

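The open fingers straddle cover A's fin, which shows at pixel (323,225) and is lined up. I'll descend and grip.

Request:
arm_command(
  slide=[
    [3,-0.04,0.08],
    [5.36,-0.04,0.08],
    [5.36,-0.04,0.08],
    [5.36,-0.04,0.08],
    [5.36,-0.04,0.08],
    [5.36,-0.04,0.08],
    [5.36,-0.04,0.08],
    [5.36,-0.04,0.08],
    [5.36,-0.04,0.08],
    [5.36,-0.04,0.08],
  ],
  turn=[
    [0,0,0],
    [0,0,0],
    [0,0,0],
    [0,0,0],
    [0,0,0],
    [0,0,0],
    [0,0,0],
    [0,0,0],
    [0,0,0],
    [0,0,0],
  ],
  grip=[130,130,130,130,255,255,255,255,255,255],
  newtons=25,
)

```text
time_s: 4.87
ee_pos: [432.1, 8.9, 16.5]
ee_rot: [143.5, 90.0, -39.5]
force: [-0.2, -0.4, 1.6]
gripper_width: 11.9
```

```bash
python3 - <<'E'
from h import *
did([5.36,-0.04,0.08],[0,0,0])
s=st(); pc,M=getcmd()
b=plan([pc[0],pc[1],110],M,'up')
plan([663.6,-3.2,110],down(-89.1),'over bay2',b)
E
```

```text
t 4.87 meas [432.1   8.9  16.5] cmd [432.1   9.   16.4] yaw -92.99/-92.99 tilt 0.01 F [-0.2 -0.4  1.6] w 11.9
up slide [-9.36, 0.0, -0.0] turn [0.0, 0.0, 0.0] rows>=2.2
over bay2 slide [-0.0, 0.01, -23.18] turn [-0.068, -0.0, -0.0] rows>=5.6
```

Request:
arm_command(
  slide=[
    [-4,0,0],
    [-8,0,0],
    [-9.36,0,0],
    [-9.36,0,-4],
    [-9.36,0.01,-8],
    [-9.36,0.01,-12],
    [-9.36,0.01,-16],
    [-9.36,0.01,-20],
    [-9.36,0.01,-23.1],
    [-9.36,0.01,-23.1],
    [-9.36,0.01,-23.1],
    [-9.36,0.01,-23.1],
    [-9.36,0.01,-23.1],
    [-9.36,0.01,-23.1],
  ],
  turn=[
    [0,0,0],
    [0,0,0],
    [0,0,0],
    [0,0,0],
    [-0.068,0,0],
    [-0.068,0,0],
    [-0.068,0,0],
    [-0.068,0,0],
    [-0.068,0,0],
    [-0.068,0,0],
    [-0.068,0,0],
    [-0.068,0,0],
    [-0.068,0,0],
    [-0.068,0,0],
  ],
  grip=[255,255,255,255,255,255,255,255,255,255,255,255,255,255],
)

```text
time_s: 6.03
ee_pos: [661.4, -3.1, 110.2]
ee_rot: [1.5, 90.0, -177.6]
force: [-0.5, 0.2, -0.1]
gripper_width: 11.6
```

```bash
python3 - <<'E'
from h import *
did([-9.36,0.01,-23.1],[-0.068,0,0])
p,d,s=grab('wrist','w4.png');st(); np.savez('w4.npz',d=d,p=p,pos=s['ee_pos'],rot=s['ee_rot'])
E
```

```text
t 6.08 meas [661.7  -3.1 110.4] cmd [662.8  -3.2 110. ] yaw -89.09/-89.10 tilt 0.02 F [-0.2  0.1 -0.1] w 11.6
```

View pics/w4.png

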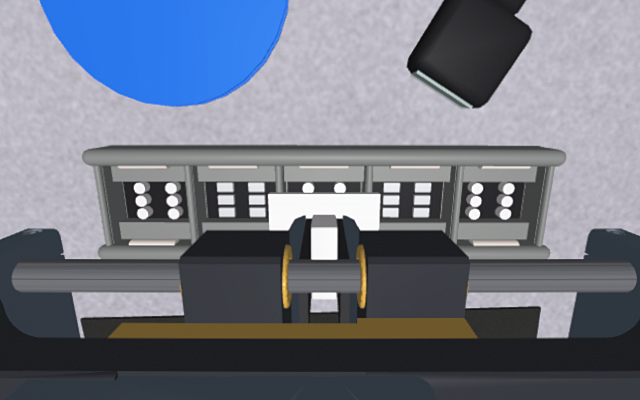

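```bash
python3 - <<'E'
from h import *
p,d,s=load('w4.npz')
im=cv2.resize(p[140:300,80:580][...,::-1],None,fx=1.6,fy=1.6); cv2.imwrite('pics/w4z.png',im)
print('plate far edge',onplane('wrist',[[268,194],[381,194]],101.9,s).round(1))
P=cloud('wrist',d,s); v,u=np.mgrid[0:400,0:640]
m=(p.min(2)>200)&(d>0)&(np.abs(P[...,2]-101.5)<4)&(v<235); print('plate pts',m.sum(),P[m].min(0).round(1),P[m].max(0).round(1),np.median(P[m][:,2]))
# far wall top ridge
for lo,hi in((140,175),(240,262)):
    w=(v>=lo)&(v<hi)&(d>0)&(P[...,2]>31)&(P[...,2]<37)&(P[...,0]>600); t=P[w]; k=np.polyfit(t[:,1],t[:,0],1)
    print(lo,len(t),np.degrees(np.arctan(k[0])),np.polyval(k,-3),t[:,1].min(),t[:,1].max(),np.percentile(t[:,0]-np.polyval(k,t[:,1]),[1,99]))
# dividers: points z 27..31 between walls
w=(P[...,2]>25)&(P[...,2]<31.5)&(P[...,0]>640)&(P[...,0]<688)&(d>0)
hist,e=np.histogram(P[w][:,1],bins=np.arange(-175,175,2)); 
for a,b in zip(e,hist):
    if b>8: print(a,b,end=' | ')
E
```

```text
plate far edge [[689.5  25.3 101.9]
 [690.5 -31.2 101.9]]
plate pts 3093 [670.9 -30.8  97.8] [690.5  25.5 105.4] 101.73447385725933
140 7168 -0.886056500986487 699.7172259323701 -169.6717616962884 164.8627063598336 [-5.61597307  5.06615536]
240 1985 -0.9408566598265428 630.0636215416404 -169.9880638428228 163.19386691469194 [-4.73029843  4.33127295]
-165 103 | -163 227 | -161 285 | -103 9 | -101 133 | -99 202 | -97 194 | -37 41 | -35 51 | -33 37 | 27 71 | 29 53 | 31 20 | 89 126 | 91 246 | 93 117 | 153 169 | 155 297 | 157 140 | 159 15 |
```

Request:
arm_command(
  slide=[
    [4,0,-0.08],
    [5.6,0,-0.08],
    [5.6,0,-0.08],
    [5.6,0,-0.08],
    [5.6,0,-0.08],
    [5.6,0,-0.08],
    [5.6,0,-0.08],
  ],
  turn=[
    [0,0,0],
    [0,0,0],
    [0,0,0],
    [0,0,0],
    [0,0,0],
    [0,0,0],
    [0,0,0],
  ],
  grip=[255,255,255,255,255,255,255],
)

```text
time_s: 6.67
ee_pos: [664.6, -3.2, 55.8]
ee_rot: [176.3, 89.8, -2.8]
force: [-0.5, 0.4, -0.6]
gripper_width: 11.6
```

```bash
python3 - <<'E'
from h import *
did([5.6,0,-0.08],[0,0,0])
p,d,s=grab('wrist','w5.png');st(); np.savez('w5.npz',d=d,p=p,pos=s['ee_pos'],rot=s['ee_rot'])
im=cv2.resize(p[120:320,160:480][...,::-1],None,fx=2.4,fy=2.4,interpolation=cv2.INTER_CUBIC); cv2.imwrite('pics/w5z.png',im)
P=cloud('wrist',d,s)
# plate far edge, predicted corners of plate (assume centre at TCP) and bay
for c in (0,0.8):
  print(proj('wrist',[[s['ee_pos'][0]+c+28,s['ee_pos'][1]+y,s['ee_pos'][2]-8.5] for y in(-28,28)],s).round(1))
E
```

```text
t 6.72 meas [664.3  -3.2  55.5] cmd [663.6  -3.2  54. ] yaw -89.09/-89.10 tilt 0.15 F [-0.3  1.2 -0.9] w 11.6
[[380.5 196. ]
 [268.8 194.2]]
[[380.6 194.4]
 [268.7 192.6]]
```

View pics/w5z.png

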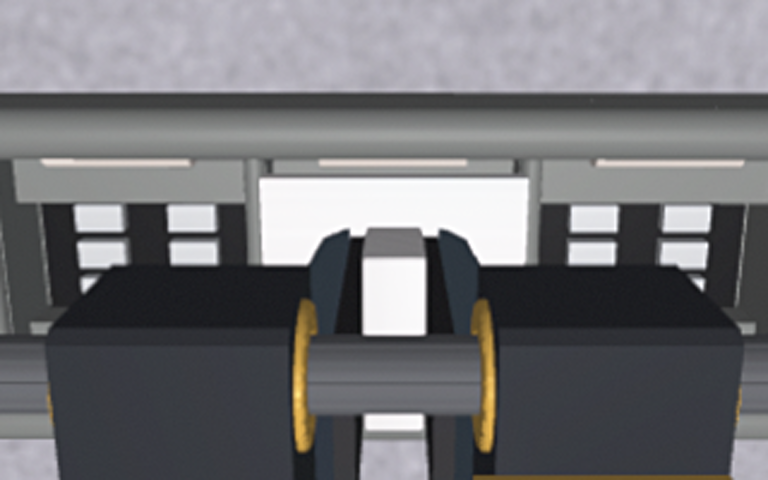

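```bash
python3 - <<'E'
from h import *
p,d,s=load('w5.npz'); P=cloud('wrist',d,s); v,u=np.mgrid[0:400,0:640]
print('inner edge far wall @z30,28',onplane('wrist',[[320,185.8]],30,s).round(1),onplane('wrist',[[320,185.8]],28,s).round(1),'outer @28',onplane('wrist',[[320,120+95/2.4]],28,s).round(1))
for uu in (200,320,440):
  col=[(r,*P[r,uu].round(1)) for r in range(154,192,2)]
  if uu==320: print(col)
near=[(r,*P[r,120].round(1)) for r in range(285,310,2)]; print(near)
w=(P[...,2]>34)&(P[...,2]<60)&(P[...,0]>685)&(d>0)&(v<187); t=P[w];print(np.percentile(t[:,0],[1,50,99]),np.percentile(t[:,2],[50]))
print('div', onplane('wrist',[[160+253/2.4,120+185/2.4],[160+535/2.4,120+185/2.4]],30,s).round(1))
E
```

```text
inner edge far wall @z30,28 [[693.7  -0.7  30. ]] [[693.3  -0.7  28. ]] outer @28 [[ 7.079e+02 -5.000e-01  2.800e+01]]
[(154, np.float64(707.8), np.float64(-0.2), np.float64(0.5)), (156, np.float64(706.5), np.float64(-0.2), np.float64(0.3)), (158, np.float64(705.5), np.float64(-0.3), np.float64(2.3)), (160, np.float64(705.4), np.float64(-0.3), np.float64(10.6)), (162, np.float64(705.5), np.float64(-0.4), np.float64(20.1)), (164, np.float64(705.5), np.float64(-0.5), np.float64(28.2)), (166, np.float64(704.8), np.float64(-0.5), np.float64(30.8)), (168, np.float64(704.0), np.float64(-0.6), np.float64(32.7)), (170, np.float64(703.0), np.float64(-0.6), np.float64(33.4)), (172, np.float64(702.0), np.float64(-0.6), np.float64(33.7)), (174, np.float64(701.2), np.float64(-0.6), np.float64(35.2)), (176, np.float64(699.9), np.float64(-0.6), np.float64(34.4)), (178, np.float64(698.9), np.float64(-0.7), np.float64(34.4)), (180, np.float64(697.7), np.float64(-0.7), np.float64(33.8)), (182, np.float64(696.3), np.float64(-0.7), np.float64(32.3)), (184, np.float64(695.1), np.float64(-0.7), np.float64
[... 414 characters left out ...]
loat64(45.7), np.float64(143.3)), (293, np.float64(628.8), np.float64(115.1), np.float64(33.5)), (295, np.float64(627.6), np.float64(115.1), np.float64(33.8)), (297, np.float64(626.8), np.float64(114.7), np.float64(34.7)), (299, np.float64(625.7), np.float64(114.8), np.float64(34.9)), (301, np.float64(623.6), np.float64(115.8), np.float64(33.6)), (303, np.float64(602.8), np.float64(136.8), np.float64(0.8)), (305, np.float64(600.7), np.float64(137.5), np.float64(-0.1)), (307, np.float64(599.3), np.float64(137.6), np.float64(0.2)), (309, np.float64(596.6), np.float64(138.9), np.float64(-1.7))]
[695.38798961 759.02659054 786.26664324] [34.45830006]
div [[686.9  29.4  30. ]
 [688.  -35.5  30. ]]
```

Request:
arm_command(
  slide=[
    [0.6,0,0],
    [1.2,0,0],
    [1.2,0,0],
    [1.6,0,0],
    [2.0,0,0],
    [2.3,0,0],
    [2.5,0,0],
    [2.5,0,0],
    [2.5,0,0],
    [2.5,0,0],
  ],
  turn=[
    [0,0,0],
    [0,0,0],
    [0,0,0],
    [0,0,0],
    [0,0,0],
    [0,0,0],
    [0,0,0],
    [0,0,0],
    [0,0,0],
    [0,0,0],
  ],
  grip=[255,255,255,255,255,255,255,255,255,255],
)

```text
time_s: 7.55
ee_pos: [663.3, -3.2, 29.5]
ee_rot: [14.1, 90.0, -165.0]
force: [-2.4, 0.5, 5.6]
gripper_width: 11.8
```

```bash
python3 - <<'E'
from h import *
did([2.5,0,0],[0,0,0])
p,d,s=grab('wrist','w6.png');st()
E
```

```text
t 7.60 meas [663.3  -3.2  29.5] cmd [663.6  -3.2  29. ] yaw -89.09/-89.10 tilt 0.02 F [-1.5 -0.3  6. ] w 11.8
```

View pics/w6.png

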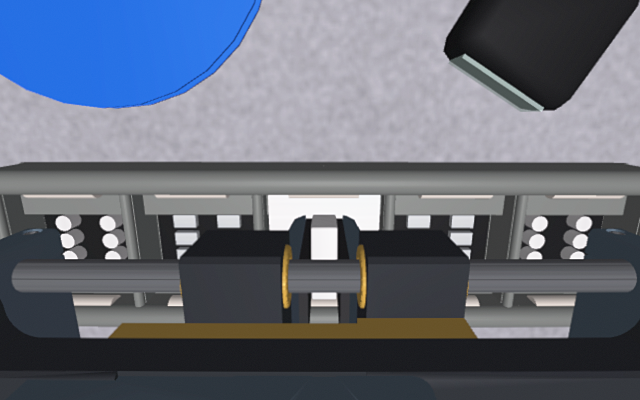

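Request:
arm_command(
  slide=[
    [0.12,0,0],
    [0.12,0,0],
    [0.12,0,0],
    [0,0,0],
    [0,0,0],
    [0,0,0],
    [-3,0,0],
    [-7,0,2],
    [-11,0,5],
    [-15,0,8.4],
    [-18.6,0,9.4],
    [-18.6,0,9.4],
    [-18.6,0,9.4],
    [-18.6,0,9.4],
    [-18.6,0,9.4],
  ],
  turn=[
    [0,0,0],
    [0,0,0],
    [0,0,0],
    [0,0,0],
    [0,0,0],
    [0,0,0],
    [0,0,0],
    [0,0,0],
    [0,0,0],
    [0,0,0],
    [0,0,0],
    [0,0,0],
    [0,0,0],
    [0,0,0],
    [0,0,0],
  ],
  grip=[255,255,255,177,177,177,177,177,177,130,130,130,130,130,130],
)

```text
time_s: 8.85
ee_pos: [569.2, -4.6, 213.3]
ee_rot: [-1.6, 89.9, 179.3]
force: [-0.3, 0.3, -0.7]
gripper_width: 44.5
```

```bash
python3 - <<'E'
from h import *
did([-18.6,0,9.4],[0,0,0])
p,d,s=grab('wrist','w7.png');st(); np.savez('w7.npz',d=d,p=p,pos=s['ee_pos'],rot=s['ee_rot'])
P=cloud('wrist',d,s)
f=(abs(P[...,0]-664)<20)&(abs(P[...,1]+3)<8)&(d>0); t=P[f]; top=t[t[:,2]>38]; print('fin top z',np.percentile(top[:,2],[10,50,90]),len(top), rect(top[:,:2]))
f=(abs(P[...,0]-664)<27)&(abs(P[...,1]+3)<27)&(d>0)&(P[...,2]<35)&(p.min(2)>180); t=P[f]; k=np.linalg.lstsq(np.c_[t[:,:2]-[664,-3],np.ones(len(t))],t[:,2],rcond=None)[0]; print('plate plane',k)
plan([400,-20,200],down(-90))
E
```

```text
t 8.90 meas [569.1  -4.6 212.8] cmd [569.6  -4.7 215. ] yaw -89.09/-89.10 tilt 0.20 F [ 1.   0.  -0.5] w 45.0
fin top z [42.09537252 43.08761543 44.14600422] 569 (array([664.1,  -2.9]), array([34.5, 11.9]), 0.8)
plate plane [ 3.43706651e-03 -6.48287307e-04  2.13144767e+01]
 slide [1.5, 1.27, 16.98] turn [0.016, -0.0, -0.0] rows>=4.1
```

View pics/w7.png

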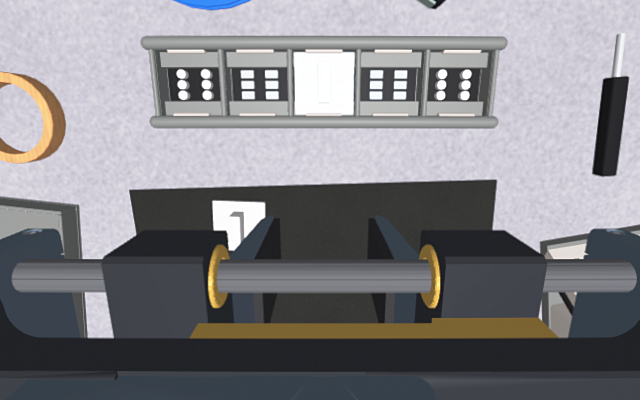

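Cover A is home in bay 2, at pixels (324,82): fin top at 43 mm, plate level at 21.3 mm. Next I'll look again at the other two covers.

Request:
arm_command(
  slide=[
    [1.5,1.27,16.98],
    [1.5,1.27,16.98],
    [1.5,1.27,16.98],
    [1.5,1.27,16.98],
    [1.5,1.27,16.98],
    [1.5,1.27,16.98],
    [1.5,1.27,16.98],
    [1.5,1.27,16.98],
    [1.5,1.27,16.98],
  ],
  turn=[
    [0.016,0,0],
    [0.016,0,0],
    [0.016,0,0],
    [0.016,0,0],
    [0.016,0,0],
    [0.016,0,0],
    [0.016,0,0],
    [0.016,0,0],
    [0.016,0,0],
  ],
  grip=[130,130,130,130,130,130,130,130,130],
)

```text
time_s: 9.65
ee_pos: [401.7, -20.0, 199.8]
ee_rot: [169.2, 90.0, -10.8]
force: [0.0, -0.7, -0.0]
gripper_width: 44.4
```

```bash
python3 - <<'E'
from h import *
did([1.5,1.27,16.98],[0.016,0,0])
p,d,s=grab('wrist','w8.png');st()
for o in findcovers(p,d,s): print(o)
plan([513.5,87.8,60],down(-91.2))
E
```

```text
t 9.70 meas [401.4 -20.  199.7] cmd [400. -20. 200.] yaw -90.00/-90.01 tilt 0.00 F [ 0.4  0.3 -0.4] w 45.1
 slide [14.0, -10.79, -11.35] turn [0.021, -0.0, -0.0] rows>=5.0
```

View pics/w8.png

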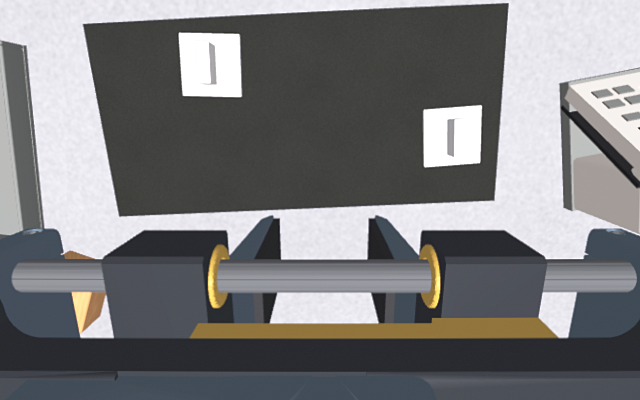

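```bash
sed -i 's/RETR_EXTERNAL/RETR_LIST/' h.py; python3 - <<'E'
from h import *
s=env.state(); im=cv2.imread('pics/w8.png')[...,::-1].copy()
p,d,s=grab('wrist');st()
for o in findcovers(p,d,s): print(o)
E
```

```text
t 9.75 meas [401.2 -20.  199.7] cmd [400. -20. 200.] yaw -90.00/-90.01 tilt 0.01 F [ 0.7 -0.1  0. ] w 44.6
(array([ 446.6, -147.6]), array([57.4, 57.7]), 4.5, array([452., 135.]), 'fin', (array([ 446.7, -147.3]), array([35.2, 12.4]), 5.1), 'ztop', 30.3)
(array([513.4,  88.1]), array([57.7, 57. ]), 88.6, array([210.,  64.]), 'fin', (array([513.4,  87.7]), array([12.7, 36.2]), 89.5), 'ztop', 30.2)
```

Request:
arm_command(
  slide=[
    [14,-10.79,-11.35],
    [14,-10.79,-11.35],
    [14,-10.79,-11.35],
    [14,-10.79,-11.35],
    [14,-10.79,-11.35],
    [14,-10.79,-11.35],
    [14,-10.79,-11.35],
    [14,-10.79,-11.35],
    [16.5,-10.79,-11.35],
    [18.33,-10.79,-11.35],
    [18.33,-10.79,-11.35],
    [18.33,-10.79,-11.35],
    [18.33,-10.79,-11.35],
    [18.33,-10.79,-11.35],
    [18.33,-10.79,-11.35],
    [18.33,-10.79,-11.35],
    [18.33,-10.79,-11.35],
    [18.33,-10.79,-11.35],
    [18.33,-10.79,-11.35],
    [18.33,-10.79,-11.35],
  ],
  turn=[
    [0.021,0,0],
    [0.021,0,0],
    [0.021,0,0],
    [0.021,0,0],
    [0.021,0,0],
    [0.021,0,0],
    [0.021,0,0],
    [0.021,0,0],
    [0.021,0,0],
    [0.021,0,0],
    [0.021,0,0],
    [0.021,0,0],
    [0.021,0,0],
    [0.021,0,0],
    [0.021,0,0],
    [0.021,0,0],
    [0.021,0,0],
    [0.021,0,0],
    [0.021,0,0],
    [0.021,0,0],
  ],
  grip=[130,130,130,130,130,130,130,130,130,130,130,130,130,130,255,255,255,255,255,255],
  newtons=25,
)

```text
time_s: 11.42
ee_pos: [513.5, 87.9, 16.6]
ee_rot: [59.9, 90.0, -121.3]
force: [-0.8, -0.2, 0.3]
gripper_width: 12.1
```

```bash
python3 - <<'E'
from h import *
did([18.33,-10.79,-11.35],[0.021,0,0])
s=st(); pc,M=getcmd()
b=plan([pc[0],pc[1],110],M,'up')
off=513.4-s['ee_pos'][0]; print('off',off)
plan([663.1-off,61.1,110],down(-89.1),'over bay3',(pc,M))
E
```

```text
t 11.42 meas [513.5  87.9  16.6] cmd [513.5  87.8  16.7] yaw -91.21/-91.22 tilt 0.01 F [-0.8 -0.2  0.3] w 12.1
up slide [-9.33, 0.0, -0.0] turn [0.0, 0.0, 0.0] rows>=2.2
off -0.09330930973635532
over bay3 slide [-9.33, 2.36, -15.02] turn [-0.037, -0.0, -0.0] rows>=4.3
```

Request:
arm_command(
  slide=[
    [-4,0,0],
    [-6.8,0,0],
    [-6.8,0,-1],
    [-6.8,2.36,-5],
    [-6.8,2.36,-9],
    [-6.8,2.36,-13],
    [-6.8,2.36,-15.02],
    [-3.83,2.36,-15.02],
    [-3.83,2.36,-15.02],
    [-3.83,2.36,-15.02],
    [-3.83,2.36,-15.02],
    [-3.83,2.36,-15.02],
    [-3.83,2.36,-15.02],
    [-3.83,2.36,-15.02],
  ],
  turn=[
    [0,0,0],
    [0,0,0],
    [0,0,0],
    [-0.037,0,0],
    [-0.037,0,0],
    [-0.037,0,0],
    [-0.037,0,0],
    [-0.037,0,0],
    [-0.037,0,0],
    [-0.037,0,0],
    [-0.037,0,0],
    [-0.037,0,0],
    [-0.037,0,0],
    [-0.037,0,0],
  ],
  grip=[255,255,255,255,255,255,255,255,255,255,255,255,255,255],
)

```text
time_s: 12.58
ee_pos: [663.4, 61.2, 56.3]
ee_rot: [-179.6, 89.9, 1.4]
force: [0.1, -0.7, -1.1]
gripper_width: 12.1
```

```bash
python3 - <<'E'
from h import *
did([-3.83,2.36,-15.02],[-0.037,0,0])
p,d,s=grab('wrist','w9.png');st()
im=cv2.resize(p[120:320,160:480][...,::-1],None,fx=2.4,fy=2.4,interpolation=cv2.INTER_CUBIC); cv2.imwrite('pics/w9z.png',im)
print(proj('wrist',[[s['ee_pos'][0]+28,s['ee_pos'][1]+y,s['ee_pos'][2]-8.6] for y in(-28,28)],s).round(1))
plan([663.2,61.1,29],down(-89.1))
E
```

```text
t 12.63 meas [663.4  61.2  56.1] cmd [663.2  61.1  55. ] yaw -89.09/-89.10 tilt 0.09 F [-0.9 -0.1 -1.2] w 12.0
[[380.5 196. ]
 [268.8 194.1]]
 slide [2.6, -0.0, -0.0] turn [0.0, -0.0, -0.0] rows>=0.6
```

View pics/w9z.png

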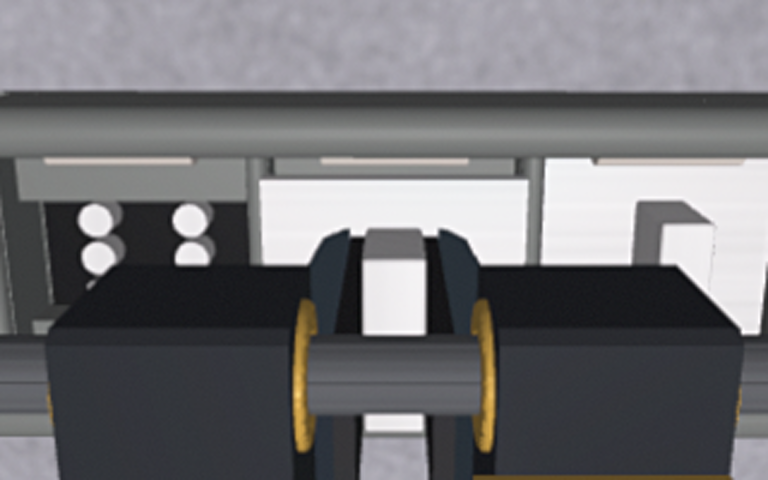

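Request:
arm_command(
  slide=[
    [0.8,0,0],
    [1.2,0,0],
    [1.2,0,0],
    [1.6,0,0],
    [2.0,0,0],
    [2.4,0,0],
    [2.6,0,0],
    [2.6,0,0],
    [2.6,0,0],
    [2.7,0,0],
    [2.7,0,0],
    [2.7,0,0],
  ],
  turn=[
    [0,0,0],
    [0,0,0],
    [0,0,0],
    [0,0,0],
    [0,0,0],
    [0,0,0],
    [0,0,0],
    [0,0,0],
    [0,0,0],
    [0,0,0],
    [0,0,0],
    [0,0,0],
  ],
  grip=[255,255,255,255,255,255,255,255,255,255,255,255],
)

```text
time_s: 13.63
ee_pos: [662.8, 61.1, 29.6]
ee_rot: [17.6, 90.0, -161.5]
force: [-4.2, -0.8, 12.1]
gripper_width: 11.8
```

```bash
python3 - <<'E'
from h import *
did([2.7,0,0],[0,0,0])
plan([420,-120,190],down(-85.2))
E
```

```text
slide [-16.2, 17.72, 24.6] turn [-0.068, -0.0, -0.0] rows>=8.2
```

Request:
arm_command(
  slide=[
    [-0.1,0,0],
    [-0.1,0,0],
    [-0.1,0,0],
    [-3,0,0],
    [-7,0,0],
    [-10,2,2],
    [-13,4,5],
    [-16.2,7,8],
    [-16.2,10,12],
    [-16.2,13,16],
    [-16.2,16,20],
    [-16.2,17.72,24.6],
    [-16.2,17.72,24.6],
    [-16.2,17.72,24.6],
    [-16.2,17.72,24.6],
    [-16.2,17.72,24.6],
  ],
  turn=[
    [0,0,0],
    [0,0,0],
    [0,0,0],
    [0,0,0],
    [0,0,0],
    [0,0,0],
    [0,0,0],
    [0,0,0],
    [-0.068,0,0],
    [-0.068,0,0],
    [-0.068,0,0],
    [-0.068,0,0],
    [-0.068,0,0],
    [-0.068,0,0],
    [-0.068,0,0],
    [-0.068,0,0],
  ],
  grip=[177,177,177,177,177,177,177,130,130,130,130,130,130,130,130,130],
)

```text
time_s: 14.97
ee_pos: [420.7, -120.2, 190.0]
ee_rot: [172.7, 89.9, -2.6]
force: [0.3, -0.5, 0.1]
gripper_width: 44.8
```

```bash
python3 - <<'E'
from h import *
did([-16.2,17.72,24.6],[-0.068,0,0])
p,d,s=grab('wrist','w10.png');st()
for o in findcovers(p,d,s): print(o)
plan([446.7,-147.5,60],down(-85.2))
E
```

```text
t 15.02 meas [ 421.3 -119.9  190. ] cmd [ 420. -120.  190.] yaw -85.19/-85.20 tilt 0.07 F [ 0.1 -0.8  0.8] w 44.4
(array([ 446.8, -148. ]), array([56.1, 57.2]), 4.8, array([354., 158.]), 'fin', (array([ 446.9, -147.5]), array([36.1, 12.1]), 4.5), 'ztop', 30.0)
 slide [13.0, 2.96, -2.43] turn [-0.0, -0.0, -0.0] rows>=3.2
```

View pics/w10.png

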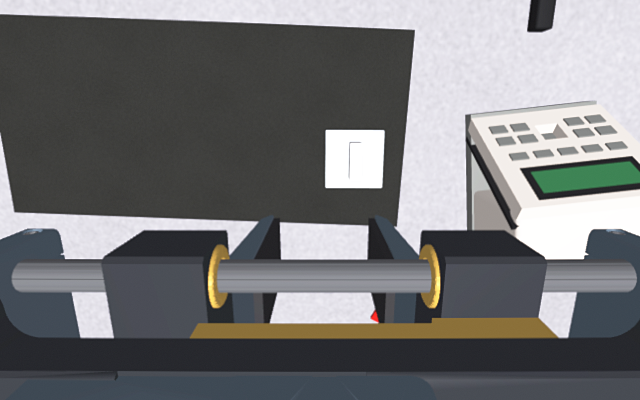

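```bash
python3 - <<'E'
from h import *
p,d,s=grab('wrist');P=cloud('wrist',d,s);np.savez('w11.npz',d=d,p=p,pos=s['ee_pos'],rot=s['ee_rot'])
v,u=np.mgrid[0:400,0:640]
m=(d>0)&(v<225)&(P[...,2]>15)&(P[...,2]<140)&(P[...,1]<-190)&(P[...,0]<560)
t=P[m]; print(t.min(0),t.max(0),np.percentile(t[:,1],[99,99.9]))
for z0 in (20,60,85,100):
    q=t[(t[:,2]>z0)]; i=q[:,1].argmax(); print(z0,q[i].round(0), rect(q[:,:2]))
E
```

```text
[ 393.84769155 -376.77483839   15.0007897 ] [ 519.73469052 -251.19782178  109.40789294] [-255.29929723 -252.74895158]
20 [ 491. -252.   20.] (array([ 456.6, -320.6]), array([100.7, 122.6]), 11.4)
60 [ 465. -258.   61.] (array([ 448.7, -321.7]), array([ 60.2, 121.6]), 11.4)
85 [ 448. -261.   87.] (array([ 442.6, -312.4]), array([ 43.3, 102. ]), 6.3)
100 [ 434. -263.  108.] (array([ 440.5, -308.4]), array([18.7, 92.2]), 11.4)
```

Request:
arm_command(
  slide=[
    [13,2.97,-2.45],
    [13,2.97,-2.45],
    [13,2.97,-2.45],
    [13,2.97,-2.45],
    [13,2.97,-2.45],
    [13,2.97,-2.45],
    [13,2.97,-2.45],
    [15.5,2.97,-2.45],
    [17.33,2.97,-2.45],
    [17.33,2.97,-2.45],
    [17.33,2.97,-2.45],
    [17.33,2.97,-2.45],
    [17.33,2.97,-2.45],
    [17.33,2.97,-2.45],
    [17.33,2.97,-2.45],
    [17.33,2.97,-2.45],
    [17.33,2.97,-2.45],
    [17.33,2.97,-2.45],
    [17.33,2.97,-2.45],
  ],
  turn=[
    [0,0,0],
    [0,0,0],
    [0,0,0],
    [0,0,0],
    [0,0,0],
    [0,0,0],
    [0,0,0],
    [0,0,0],
    [0,0,0],
    [0,0,0],
    [0,0,0],
    [0,0,0],
    [0,0,0],
    [0,0,0],
    [0,0,0],
    [0,0,0],
    [0,0,0],
    [0,0,0],
    [0,0,0],
  ],
  grip=[130,130,130,130,130,130,130,130,130,130,130,130,130,255,255,255,255,255,255],
  newtons=25,
)

```text
time_s: 16.65
ee_pos: [446.9, -147.6, 16.6]
ee_rot: [19.6, 90.0, -155.6]
force: [0.3, -0.1, 0.6]
gripper_width: 11.5
```

```bash
python3 - <<'E'
from h import *
did([17.33,2.97,-2.45],[0,0,0])
s=st(); pc,M=getcmd()
off=446.8-s['ee_pos'][0]; print('off',off)
plan([665.1-off,-66.9,55],down(-89.1),'over bay1',(pc,M))
E
```

```text
t 16.65 meas [ 446.9 -147.6   16.6] cmd [ 446.9 -147.6   16.7] yaw -85.20/-85.20 tilt 0.01 F [ 0.3 -0.1  0.6] w 11.5
off -0.06458229383019898
over bay1 slide [-3.83, -6.21, -22.42] turn [0.068, -0.0, -0.0] rows>=5.7
```

Request:
arm_command(
  slide=[
    [-4,0,0],
    [-7.5,0,0],
    [-7.5,-1,-2],
    [-7.5,-2,-6],
    [-7.5,-3,-10],
    [-7.5,-4,-14],
    [-7.5,-5,-18],
    [-7.5,-6.21,-22.42],
    [-7.5,-6.21,-22.42],
    [-3.83,-6.21,-22.42],
    [-3.83,-6.21,-22.42],
    [-3.83,-6.21,-22.42],
    [-3.83,-6.21,-22.42],
    [-3.83,-6.21,-22.42],
    [-3.83,-6.21,-22.42],
    [-3.83,-6.21,-22.42],
  ],
  turn=[
    [0,0,0],
    [0,0,0],
    [0,0,0],
    [0.068,0,0],
    [0.068,0,0],
    [0.068,0,0],
    [0.068,0,0],
    [0.068,0,0],
    [0.068,0,0],
    [0.068,0,0],
    [0.068,0,0],
    [0.068,0,0],
    [0.068,0,0],
    [0.068,0,0],
    [0.068,0,0],
    [0.068,0,0],
  ],
  grip=[255,255,255,255,255,255,255,255,255,255,255,255,255,255,255,255],
)

```text
time_s: 17.98
ee_pos: [665.5, -67.3, 56.5]
ee_rot: [170.2, 89.9, -8.9]
force: [0.2, -0.1, -0.2]
gripper_width: 12.3
```

```bash
python3 - <<'E'
from h import *
did([-3.83,-6.21,-22.42],[0.068,0,0])
p,d,s=grab('wrist','w12.png');st()
im=cv2.resize(p[120:320,160:480][...,::-1],None,fx=2.4,fy=2.4,interpolation=cv2.INTER_CUBIC); cv2.imwrite('pics/w12z.png',im)
print(proj('wrist',[[s['ee_pos'][0]+28,s['ee_pos'][1]+y,s['ee_pos'][2]-8.6] for y in(-28,28)],s).round(1))
E
```

```text
t 18.03 meas [665.4 -67.2  56.2] cmd [665.1 -66.9  55. ] yaw -89.11/-89.10 tilt 0.11 F [ 0.9 -0.1 -0.1] w 11.9
[[380.5 195.9]
 [268.8 194.2]]
```

View pics/w12z.png

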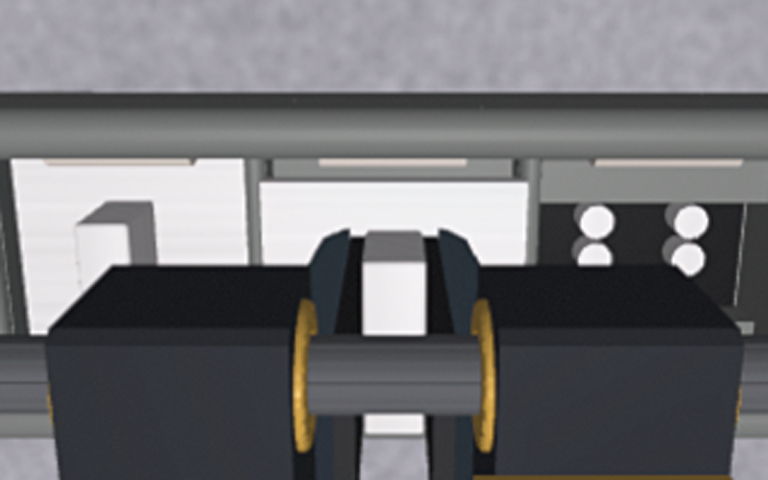

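Request:
arm_command(
  slide=[
    [0.8,0,-0.03],
    [1.2,0,-0.03],
    [1.2,0,-0.03],
    [1.6,0,-0.03],
    [2.0,0,-0.03],
    [2.4,0,-0.03],
    [2.6,0,-0.03],
    [2.6,0,-0.03],
    [2.6,0,-0.03],
    [2.7,0,-0.03],
    [2.7,0,-0.03],
    [2.7,0,-0.03],
  ],
  turn=[
    [0,0,0],
    [0,0,0],
    [0,0,0],
    [0,0,0],
    [0,0,0],
    [0,0,0],
    [0,0,0],
    [0,0,0],
    [0,0,0],
    [0,0,0],
    [0,0,0],
    [0,0,0],
  ],
  grip=[255,255,255,255,255,255,255,255,255,255,255,255],
)

```text
time_s: 19.03
ee_pos: [665.2, -66.9, 29.6]
ee_rot: [89.8, 90.0, -89.3]
force: [-4.0, 0.7, 10.7]
gripper_width: 11.9
```

```bash
python3 - <<'E'
from h import *
did([2.7,0,-0.03],[0,0,0]); st()
plan([575,-100,220],down(-90))
E
```

```text
t 19.03 meas [665.2 -66.9  29.6] cmd [665.4 -66.9  28. ] yaw -89.09/-89.10 tilt 0.01 F [-4.   0.7 10.7] w 11.9
 slide [-19.2, 3.17, 9.09] turn [0.016, -0.0, -0.0] rows>=5.2
```

Request:
arm_command(
  slide=[
    [-0.1,0,0],
    [-0.1,0,0],
    [-0.1,0,0],
    [-3,0,0],
    [-7,0,0],
    [-11,0,2],
    [-15,2,5],
    [-19.2,3.17,9.09],
    [-19.2,3.17,9.09],
    [-19.2,3.17,9.09],
    [-19.2,3.17,9.09],
    [-19.2,3.17,9.09],
    [-19.2,3.17,9.09],
  ],
  turn=[
    [0,0,0],
    [0,0,0],
    [0,0,0],
    [0,0,0],
    [0,0,0],
    [0,0,0],
    [0,0,0],
    [0.016,0,0],
    [0.016,0,0],
    [0.016,0,0],
    [0.016,0,0],
    [0.016,0,0],
    [0.016,0,0],
  ],
  grip=[177,177,177,177,177,177,177,130,130,130,130,130,130],
)

```text
time_s: 20.12
ee_pos: [575.1, -99.6, 217.9]
ee_rot: [-14.9, 89.8, 165.2]
force: [-0.8, 0.0, -0.4]
gripper_width: 45.3
```

```bash
python3 - <<'E'
from h import *
did([-19.2,3.17,9.09],[0.016,0,0])
p,d,s=grab('wrist','w13.png');st(); np.savez('w13.npz',d=d,p=p,pos=s['ee_pos'],rot=s['ee_rot'])
P=cloud('wrist',d,s)
for bx,by in((664.1,-2.9),(663.1,61.1),(665.1,-66.9)):
    f=(abs(P[...,0]-bx)<20)&(abs(P[...,1]-by)<9)&(d>0); t=P[f]; top=t[t[:,2]>38]
    f=(abs(P[...,0]-bx)<27)&(abs(P[...,1]-by)<27)&(d>0)&(P[...,2]<35)&(p.min(2)>180); t=P[f]; k=np.linalg.lstsq(np.c_[t[:,:2]-[bx,by],np.ones(len(t))],t[:,2],rcond=None)[0]
    print('fin z',np.percentile(top[:,2],[50]),len(top),rect(top[:,:2]),'plane',k.round(4))
g=p.astype(int).sum(2); v,u=np.mgrid[0:400,0:640]
m=(v<220)&(d>0)&(abs(P[...,0]-647)<110)&(abs(P[...,1]+297)<60)&(P[...,2]>4)&(P[...,2]<25); print('stylus',rect(P[m][:,:2]),'handle',rect(P[m&(g<180)][:,:2]))
E
```

```text
t 20.17 meas [575.1 -99.5 217.8] cmd [ 575. -100.  220.] yaw -89.98/-90.01 tilt 0.19 F [ 0.3  0.9 -0.7] w 45.0
fin z [42.96346112] 559 (array([663.4,  -3.7]), array([12.7, 35.6]), 89.7) plane [ 5.20000e-03 -6.00000e-04  2.12388e+01]
fin z [42.92352404] 616 (array([662.5,  60.5]), array([35.7, 13.3]), 1.1) plane [-8.00000e-04 -1.60000e-03  2.11688e+01]
fin z [43.13936345] 533 (array([664.6, -66.6]), array([34.7, 12.1]), 1.0) plane [9.50000e-03 1.30000e-03 2.12151e+01]
stylus (array([ 669.4, -304.5]), array([ 56.6, 180.9]), 74.8) handle (array([ 627.5, -297.7]), array([98.4, 16.7]), 4.2)
```

View pics/w13.png

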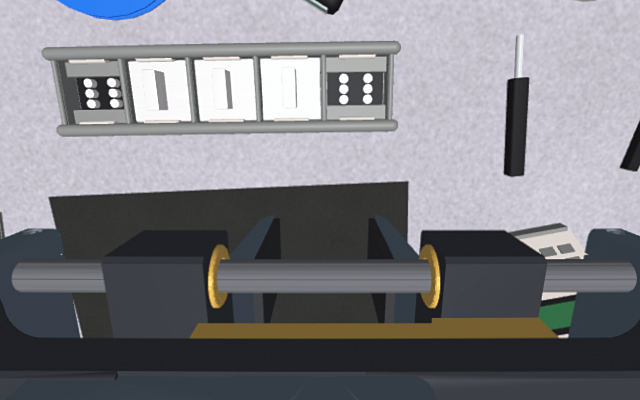

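All three covers are home: fin tops at 43 mm, plates at 21.2 mm and level. The stylus handle is near pixel (515,125), tip pointing +x. Next I'll look at the terminal's panel from the front.

```bash
cat >> h.py <<'E'
def Mxy(x,y):
    x=np.array(x)/np.linalg.norm(x); y=np.array(y)-x*np.dot(x,y); y=y/np.linalg.norm(y); return np.stack([x,y,np.cross(x,y)],1)
E
python3 - <<'E'
from h import *
a=np.radians(11.4); f=np.array([np.cos(a),np.sin(a),0]); l=np.array([np.sin(a),-np.cos(a),0])
t=np.radians(22)
M=Mxy(-np.sin(t)*f+np.array([0,0,-np.cos(t)]),l)
c=env.calibration('wrist'); T=np.array(c['T_tool_cam'])
tgt=np.array([505,-302,55.])
r=rays('wrist',[[324,110]])[0]; D=np.array([r[0],-r[1],-1])*270
# world: tgt = p + M@(T@D)
p=tgt-M@(T[:3,:3]@D+T[:3,3]); print(p)
b=plan([575,-200,220],down(-90))
plan(p,M)
E
```

```text
[ 484.02245629 -306.06687039  188.53589349]
 slide [-0.0, 10.0, 0.0] turn [-0.0, -0.0, -0.0] rows>=2.4
 slide [3.14, 20.61, 9.1] turn [-0.197, -0.383, 0.038] rows>=5.5
```

Request:
arm_command(
  slide=[
    [0,4,1.5],
    [0,8,3],
    [0.8,12,5],
    [1.6,16,7],
    [3.14,20.61,9.1],
    [3.14,20.61,9.1],
    [3.14,20.61,9.1],
    [3.14,20.61,9.1],
    [3.14,20.61,9.1],
    [3.14,20.61,9.1],
    [3.14,20.61,9.1],
  ],
  turn=[
    [0,0,0],
    [0,0,0],
    [-0.1,-0.19,0.02],
    [-0.15,-0.3,0.03],
    [-0.197,-0.383,0.038],
    [-0.197,-0.383,0.038],
    [-0.197,-0.383,0.038],
    [-0.197,-0.383,0.038],
    [-0.197,-0.383,0.038],
    [-0.197,-0.383,0.038],
    [-0.197,-0.383,0.038],
  ],
  grip=[130,130,130,130,130,130,130,130,130,130,130],
)

```text
time_s: 21.08
ee_pos: [484.4, -305.2, 189.5]
ee_rot: [0.1, 68.1, -168.4]
force: [0.8, -1.1, -0.3]
gripper_width: 44.7
```

```bash
python3 - <<'E'
from h import *
did([3.14,20.61,9.1],[-0.197,-0.383,0.038])
p,d,s=grab('wrist','w14.png');st(); np.savez('w14.npz',d=d,p=p,pos=s['ee_pos'],rot=s['ee_rot'])
print([(np.round(x['point'],0).tolist(),round(x['p'],2)) for x in env.search_frame('wrist','button_face')])
im=cv2.resize(p[0:220,200:460][...,::-1],None,fx=2.5,fy=2.5,interpolation=cv2.INTER_CUBIC); cv2.imwrite('pics/w14z.png',im)
E
```

```text
t 21.13 meas [ 484.4 -305.2  189.5] cmd [ 484.  -306.1  188.6] yaw -78.53/-78.59 tilt 21.91 F [-0.   0.4  0.3] w 44.6
[([484.0, -319.0, 39.0], 0.74)]
```

View pics/w14.png

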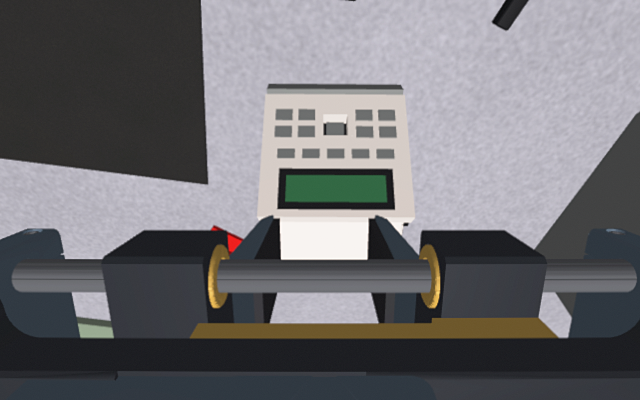

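View pics/w14z.png

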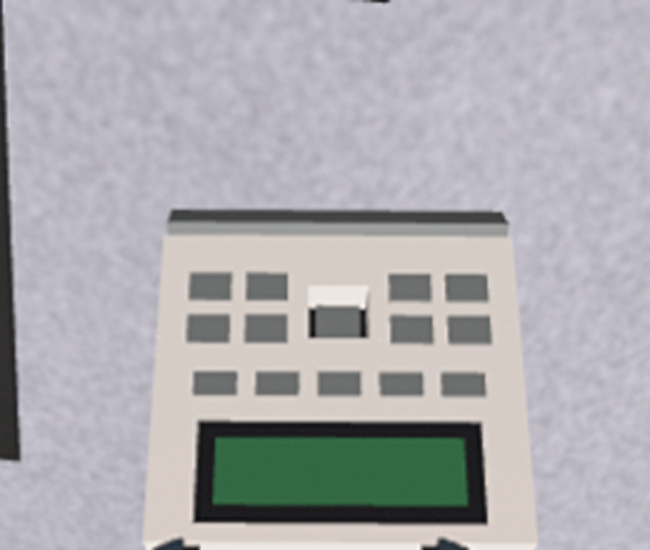

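```bash
python3 - <<'E'
from h import *
p,d,s=load('w14.npz'); P=cloud('wrist',d,s); v,u=np.mgrid[0:400,0:640]
m=(v>97)&(v<212)&(u>275)&(u<395)&~((u>318)&(u<352)&(v>110)&(v<140))&(d>0)
t=P[m]
for _ in range(4):
    c=t.mean(0); U,S,V=np.linalg.svd(t-c,full_matrices=False); n=V[2]; n*=np.sign(n[0]); r=(t-c)@n; t=t[abs(r)<2.5*r.std()+0.3]
print('n',n,'elev',np.degrees(np.arcsin(n[2])),'yaw',np.degrees(np.arctan2(n[1],n[0])),r.std(),len(t))
def hit(uv,off=0):
    rr=rays('wrist',uv);T=Twc('wrist',s);D=np.c_[rr[:,0],-rr[:,1],-np.ones(len(rr))]@T[:3,:3].T;o=T[:3,3]
    return o+D*((((c-n*off)-o)@n)/(D@n))[:,None]
q=hit([[323.2,114.4],[347.2,114.4],[346.8,135.2],[323.4,135.2]]); print(q.round(1)); print('edges',np.linalg.norm(np.roll(q,-1,0)-q,axis=1)); mc=q.mean(0);print('mouth c',mc, 'button face',mc-8*n)
# panel outline corners
k=hit([[200+164/2.5,236/2.5],[200+510/2.5,236/2.5],[200+538/2.5,543/2.5],[200+144/2.5,543/2.5]]);print(k.round(1),np.linalg.norm(np.roll(k,-1,0)-k,axis=1))
e=k[0]-k[1]; print('yaw from edges',np.degrees(np.arctan2(-e[0],e[1])), [np.degrees(np.arctan2(-(a[0]),a[1])) for a in (q[0]-q[1],q[3]-q[2],k[3]-k[2])]); 
print('panel centre line', (k[0]+k[1])/2,(k[2]+k[3])/2)
# button depth
mb=(u>327)&(u<343)&(v>124)&(v<133); print('button off plane',np.median((P[mb]-c)@n), P[mb].mean(0))
# button face corners, at off 8
bq=hit([[200+314/2.5,306/2.5],[200+363/2.5,306/2.5],[200+363/2.5,337/2.5],[200+314/2.5,337/2.5]],8); print('btn',bq.round(1))
np.savez('panel.npz',n=n,mc=mc)
E
```

```text
n [0.8068896  0.15911428 0.5688689 ] elev 34.67138810815379 yaw 11.155294889241832 0.8672393332084958 12517
[[ 493.3 -303.1   34.5]
 [ 497.3 -322.9   34.3]
 [ 486.1 -324.3   50.6]
 [ 482.3 -305.5   50.7]]
edges [20.14309115 19.81873536 19.19618796 19.79078007]
mouth c [ 489.76407594 -313.95408204   42.53601507] button face [ 483.30895916 -315.2269963    37.9850639 ]
[[ 494.7 -252.4   18.3]
 [ 518.2 -369.    17.6]
 [ 456.9 -381.5  108.1]
 [ 433.6 -264.9  108.5]] [118.86741371 110.01090063 118.90191227 109.67315966]
yaw from edges 11.397054094064844 [np.float64(11.38047991921061), np.float64(11.3637041166003), np.float64(11.304430901028553)]
panel centre line [ 506.44311631 -310.69734319   17.96737031] [ 445.21084156 -323.15398555  108.30402879]
button off plane -8.320603372781683 [ 483.81361682 -315.31451001   36.6288615 ]
btn [[ 485.7 -306.7   32.2]
 [ 489.1 -323.2   32.1]
 [ 482.3 -324.4   42. ]
 [ 479.  -308.1   42.1]]
```

```bash
python3 - <<'E'
from h import *
plan([570,-298,150],down(-80))
E
```

```text
slide [0.36, 0.91, -9.41] turn [0.024, 0.384, -0.004] rows>=3.1
```

Request:
arm_command(
  slide=[
    [0.36,0.91,-9.41],
    [0.36,0.91,-9.41],
    [0.36,0.91,-9.41],
    [0.36,0.91,-9.41],
    [0.36,0.91,-9.41],
    [0.36,0.91,-9.41],
    [0.36,0.91,-9.41],
    [0.36,0.91,-9.41],
    [0.36,0.91,-9.41],
    [0.36,0.91,-9.41],
  ],
  turn=[
    [0.024,0.384,-0.004],
    [0.024,0.384,-0.004],
    [0.024,0.384,-0.004],
    [0.024,0.384,-0.004],
    [0.024,0.384,-0.004],
    [0.024,0.384,-0.004],
    [0.024,0.384,-0.004],
    [0.024,0.384,-0.004],
    [0.024,0.384,-0.004],
    [0.024,0.384,-0.004],
  ],
  grip=[130,130,130,130,130,130,130,130,130,130],
)

```text
time_s: 22.02
ee_pos: [570.3, -297.9, 149.9]
ee_rot: [42.9, 90.0, -127.0]
force: [-0.4, -0.4, 0.0]
gripper_width: 44.8
```

```bash
python3 - <<'E'
from h import *
did([0.36,0.91,-9.41],[0.024,0.384,-0.004])
p,d,s=grab('wrist','w15.png');st(); np.savez('w15.npz',d=d,p=p,pos=s['ee_pos'],rot=s['ee_rot'])
P=cloud('wrist',d,s); g=p.astype(int).sum(2); v,u=np.mgrid[0:400,0:640]
m=(v<215)&(d>0)&(abs(P[...,0]-640)<110)&(abs(P[...,1]+297)<50)&(P[...,2]>4)&(P[...,2]<25)
h=m&(g<200); c,sz,a=rect(P[h][:,:2]); print('handle',c,sz,a,'z',np.percentile(P[h][:,2],[50,90]))
tp=m&(g>250); print('tip',rect(P[tp][:,:2]),tp.sum())
t=P[tp][:,:2]; 
if tp.sum()>10: w=t.mean(0)-c; print('dir to tip',np.degrees(np.arctan2(w[1],w[0])))
k=np.polyfit(P[h][:,0],P[h][:,1],1); print('axis ang',np.degrees(np.arctan(k[0])),np.polyval(k,627.5))
E
```

```text
t 22.07 meas [ 570.2 -297.9  149.9] cmd [ 570. -298.  150.] yaw -79.95/-79.97 tilt 0.04 F [-0.1  0.3  0.4] w 44.8
handle [ 627.2 -299.1] [99.  15.3] 4.9 z [16.00147907 16.91190231]
tip (array([ 647.3, -297.2]), array([139.7,  16.2]), 4.8) 585
dir to tip 6.354645806910572
axis ang 4.682749732295328 -298.9476873872722
```

View pics/w15.png

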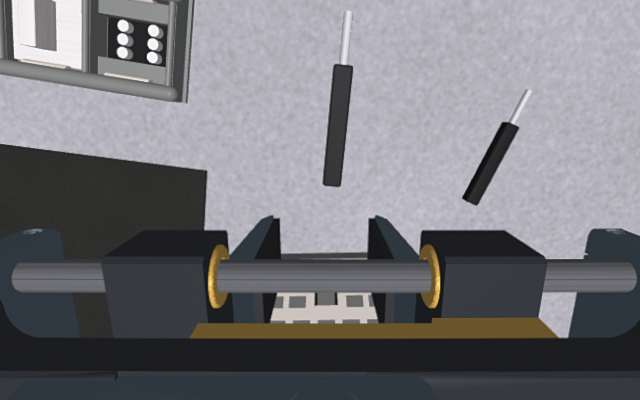

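Request:
arm_command(
  slide=[
    [2,0,-2],
    [4,0.9,-4.1],
    [4,0.9,-4.1],
    [4,0.9,-4.1],
    [4,0.9,-4.1],
    [4,0.9,-4.1],
    [4,0.9,-4.1],
    [4,0.9,-4.1],
    [4,0.9,-4.1],
    [4,0.9,-4.1],
    [4,0.9,-4.1],
    [4,0.9,-4.1],
    [4,0.9,-4.1],
    [4,0.9,-4.1],
  ],
  turn=[
    [-0.11,0,0],
    [-0.22,0,0],
    [-0.33,0,0],
    [-0.44,0,0],
    [-0.56,0,0],
    [-0.68,0,0],
    [-0.8,0,0],
    [-0.92,0,0],
    [-1.04,0,0],
    [-1.16,0,0],
    [-1.28,0,0],
    [-1.4,0,0],
    [-1.5,0,0],
    [-1.5,0,0],
  ],
  grip=[130,130,130,130,130,130,130,130,130,130,130,130,130,130],
)

```text
time_s: 23.23
ee_pos: [611.9, -299.7, 109.8]
ee_rot: [-54.6, 90.0, -138.5]
force: [-0.1, 0.5, 0.7]
gripper_width: 45.0
```

```bash
python3 - <<'E'
from h import *
did([4,0.9,-4.1],[-1.5,0,0]); s=st(); print(s['qpos'].round(0))
plan([612.4,-300.3,50],down(94.8))
plan([612.4,-300.3,10.5],down(94.8))
E
```

```text
t 23.23 meas [ 611.9 -299.7  109.8] cmd [ 611.9 -299.8  110. ] yaw 6.07/5.97 tilt 0.04 F [-0.1  0.5  0.7] w 45.0
[-27.  32.  83.  -0.  64. -33.]
 slide [6.0, 0.04, 0.06] turn [-1.55, 0.0, 0.0] rows>=12.4
 slide [9.95, 0.05, 0.05] turn [-1.55, 0.0, 0.0] rows>=12.4
```

Request:
arm_command(
  slide=[
    [2,0.04,0.06],
    [4,0.04,0.06],
    [6,0.04,0.06],
    [6,0.04,0.06],
    [6,0.04,0.06],
    [6,0.04,0.06],
    [6,0.04,0.06],
    [6,0.04,0.06],
    [6,0.04,0.06],
    [6,0.04,0.06],
    [6,0.04,0.06],
    [6,0.04,0.06],
    [6,0.04,0.06],
    [6,0.04,0.06],
    [6,0.04,0.06],
    [6,0.04,0.06],
    [6,0.04,0.06],
  ],
  turn=[
    [-0.12,0,0],
    [-0.24,0,0],
    [-0.36,0,0],
    [-0.48,0,0],
    [-0.6,0,0],
    [-0.72,0,0],
    [-0.84,0,0],
    [-0.96,0,0],
    [-1.08,0,0],
    [-1.2,0,0],
    [-1.32,0,0],
    [-1.44,0,0],
    [-1.55,0,0],
    [-1.55,0,0],
    [-1.55,0,0],
    [-1.55,0,0],
    [-1.55,0,0],
  ],
  grip=[130,130,130,130,130,130,130,130,130,130,130,130,130,130,130,130,130],
)

```text
time_s: 24.65
ee_pos: [612.4, -300.3, 49.9]
ee_rot: [-118.0, 90.0, -113.3]
force: [-1.1, -0.8, 0.1]
gripper_width: 44.5
```

```bash
python3 - <<'E'
from h import *
did([6,0.04,0.06],[-1.55,0,0]); 
p,d,s=grab('wrist','w16.png');st(); print(s['qpos'].round(0))
E
```

```text
t 24.70 meas [ 612.3 -300.3   49.9] cmd [ 612.4 -300.3   50. ] yaw 94.68/94.78 tilt 0.03 F [ 0.7 -0.   0.5] w 44.9
[ -27.   35.   87.   -0.   58. -122.]
```

View pics/w16.png

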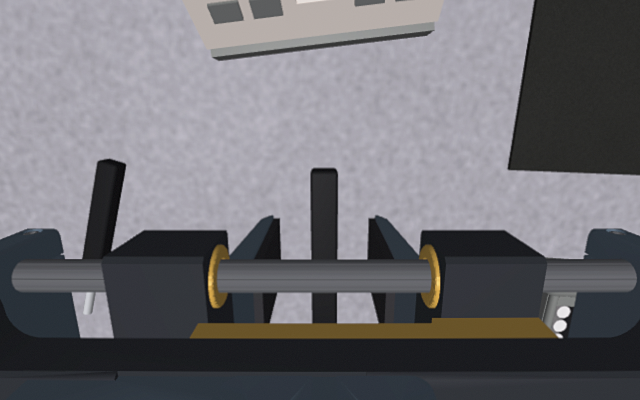

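The stylus handle (butt end at pixel (324,170)) is centred between the fingers, so I'll descend and grip it.

Request:
arm_command(
  slide=[
    [2,0,0],
    [3.5,0,0],
    [3.95,0,0],
    [3.95,0,0],
    [3.95,0,0],
    [3.95,0,0],
    [3.95,0,0],
    [3.95,0,0],
    [3.95,0,0],
    [3.95,0,0],
    [3.95,0,0],
  ],
  turn=[
    [0,0,0],
    [0,0,0],
    [0,0,0],
    [0,0,0],
    [0,0,0],
    [0,0,0],
    [0,0,0],
    [0,0,0],
    [0,0,0],
    [0,0,0],
    [0,0,0],
  ],
  grip=[130,130,130,130,130,255,255,255,255,255,255],
  newtons=45,
)

```text
time_s: 25.62
ee_pos: [612.4, -300.4, 10.7]
ee_rot: [-76.8, 90.0, -72.0]
force: [-0.6, 0.4, 0.8]
gripper_width: 15.8
```

```bash
python3 - <<'E'
from h import *
did([3.95,0,0],[0,0,0]); s=st()
a=np.radians(4.8); ax=np.array([np.cos(a),np.sin(a)]); 
print('grasp along axis from handle centre',(s['ee_pos'][:2]-[627.3,-299.0])@ax)
L=90-(s['ee_pos'][:2]-[627.3,-299.0])@ax; dx=s['ee_pos'][2]-8; print(L,dx)
z=np.load('panel.npz'); mc=z['mc']
el=np.radians(35); ya=np.radians(11.35); f=np.array([np.cos(ya),np.sin(ya),0]); n=np.cos(el)*f+np.sin(el)*np.array([0,0,1])
xt=np.sin(el)*f-np.cos(el)*np.array([0,0,1]); yt=np.cross(-n,xt); M=np.stack([xt,yt,-n],1); print(M.round(3))
def tcp(depth): return mc-n*depth-dx*xt+L*n   # tip depth inside mouth
np.savez('press.npz',M=M,n=n,xt=xt,L=L,dx=dx,mc=mc)
for dep in(-60,-10,5,13): print(dep,tcp(dep).round(1))
pc,Mc=getcmd()
plan([612,-300,150],down(94.8),'up')
E
```

```text
t 25.62 meas [ 612.4 -300.4   10.7] cmd [ 612.4 -300.4   10.5] yaw 94.77/94.78 tilt 0.03 F [-0.6  0.4  0.8] w 15.8
grasp along axis from handle centre -14.920300105830876
104.92030010583088 2.691578979553185
[[ 0.562  0.197 -0.803]
 [ 0.113 -0.98  -0.161]
 [-0.819 -0.    -0.574]]
-60 [ 620.7 -287.7  139.3]
-10 [ 580.5 -295.7  110.7]
5 [ 568.5 -298.1  102.1]
13 [ 562.1 -299.4   97.5]
up slide [-13.95, 0.03, -0.03] turn [-0.0, -0.0, 0.0] rows>=3.3
```

Request:
arm_command(
  slide=[
    [-4,0,0],
    [-8,0,0],
    [-12,0,0],
    [-16,0,0],
    [-18.95,0,0],
    [-18.95,0,0],
    [-18.95,0,0],
    [-18.95,0,0],
    [-18.95,0,0],
    [-18.95,0,0],
    [-18.95,0,0],
    [-18.95,0,0],
    [-18.95,0,0],
    [-18.95,0,0],
    [-18.95,0,0],
    [-18.95,0,0],
    [-18.95,0,0],
    [-18.95,0,0],
  ],
  turn=[
    [0,0,0],
    [0,0,0],
    [0,0,0],
    [0.1,0,0],
    [0.22,0,0],
    [0.34,0,0],
    [0.46,0,0],
    [0.58,0,0],
    [0.7,0,0],
    [0.82,0,0],
    [0.94,0,0],
    [1.06,0,0],
    [1.18,0,0],
    [1.3,0,0],
    [1.42,0,0],
    [1.5,0,0],
    [1.5,0,0],
    [1.5,0,0],
  ],
  grip=[255,255,255,255,255,255,255,255,255,255,255,255,255,255,255,255,255,255],
)

```text
time_s: 27.12
ee_pos: [612.2, -300.2, 199.8]
ee_rot: [-67.8, 90.0, -148.8]
force: [0.1, 0.1, -0.1]
gripper_width: 16.3
```

```bash
python3 - <<'E'
from h import *
did([-18.95,0,0],[1.5,0,0]); s=st(); 
z=np.load('press.npz'); tcp=lambda dep: z['mc']-z['n']*dep-z['dx']*z['xt']+z['L']*z['n']
plan(tcp(-80),z['M']); plan(tcp(-80)+[0,0,40],down(-78.65))
E
```

```text
t 27.12 meas [ 612.2 -300.2  199.8] cmd [ 612.4 -300.3  200. ] yaw 8.96/8.84 tilt 0.03 F [ 0.1  0.1 -0.1] w 16.3
 slide [4.91, 2.65, -1.19] turn [1.475, 0.486, 0.465] rows>=13.0
 slide [0.91, 2.65, -1.19] turn [1.527, 0.0, -0.0] rows>=12.2
```

Request:
arm_command(
  slide=[
    [0,0,0],
    [0,0,0],
    [0,0,0],
    [0,0,0],
    [0,0,0],
    [0,0,0],
    [1,1,0],
    [2,2,-1],
    [4.91,2.65,-1.19],
    [4.91,2.65,-1.19],
    [4.91,2.65,-1.19],
    [4.91,2.65,-1.19],
    [4.91,2.65,-1.19],
    [4.91,2.65,-1.19],
    [4.91,2.65,-1.19],
    [4.91,2.65,-1.19],
    [4.91,2.65,-1.19],
    [4.91,2.65,-1.19],
    [4.91,2.65,-1.19],
  ],
  turn=[
    [0.11,0.037,0.035],
    [0.22,0.073,0.07],
    [0.33,0.11,0.105],
    [0.44,0.146,0.14],
    [0.55,0.183,0.175],
    [0.66,0.22,0.21],
    [0.77,0.256,0.245],
    [0.88,0.293,0.28],
    [0.99,0.329,0.315],
    [1.1,0.366,0.35],
    [1.21,0.402,0.385],
    [1.32,0.439,0.42],
    [1.43,0.475,0.455],
    [1.475,0.486,0.465],
    [1.475,0.486,0.465],
    [1.475,0.486,0.465],
    [1.475,0.486,0.465],
    [1.475,0.486,0.465],
    [1.475,0.486,0.465],
  ],
  grip=[255,255,255,255,255,255,255,255,255,255,255,255,255,255,255,255,255,255,255],
)

```text
time_s: 28.7
ee_pos: [637.1, -284.8, 151.0]
ee_rot: [179.9, 55.0, 11.3]
force: [-0.1, 0.3, -0.2]
gripper_width: 15.8
```

```bash
python3 - <<'E'
from h import *
did([4.91,2.65,-1.19],[1.475,0.486,0.465]); s=st(); print(s['qpos'].round(0))
z=np.load('press.npz'); M2=R.from_euler('xyz',s['ee_rot'],degrees=True).as_matrix()
tip=s['ee_pos']+M2@np.array([z['dx'],0,z['L']]); print('tip',tip,'target mouth',z['mc'],'ang',np.degrees(np.linalg.norm(R.from_matrix(z['M'].T@M2).as_rotvec())))
w=tip-z['mc']; print('along n',w@z['n'],'y',w@M2[:,1],'x',w@z['xt'])
p,d,_=grab('scene'); q=proj('scene',[tip,z['mc'],s['ee_pos']]); print(q)
x0,y0=140,180
im=cv2.resize(p[y0:y0+170,x0:x0+220][...,::-1],None,fx=3.5,fy=3.5,interpolation=cv2.INTER_CUBIC)
for a in q[:2]: cv2.circle(im,tuple(int(k) for k in (a-[x0,y0])*3.5),3,(0,0,255),1)
cv2.imwrite('pics/s1.png',im)
p,d,s=grab('wrist','w17.png')
E
```

```text
t 28.70 meas [ 637.1 -284.8  151. ] cmd [ 636.7 -284.5  150.8] yaw -78.59/-78.64 tilt 35.00 F [-0.1  0.3 -0.2] w 15.8
[-37.  23. 103.  44.  38.  10.]
tip [ 554.41951808 -301.53173284   88.66057567] target mouth [ 489.76407594 -313.95408204   42.53601507] ang 0.09713778998641666
along n 80.38543825143631 y 0.6769709641763605 x -0.02120166697310773
[[269.87348006 263.60785803]
 [245.53006939 267.91122422]
 [306.39090132 255.6069657 ]]
```

View pics/s1.png

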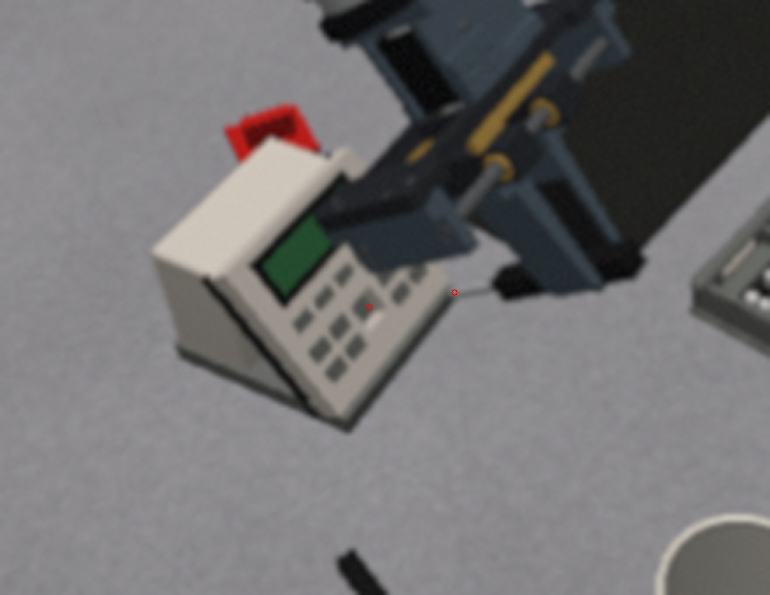

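View pics/w17.png

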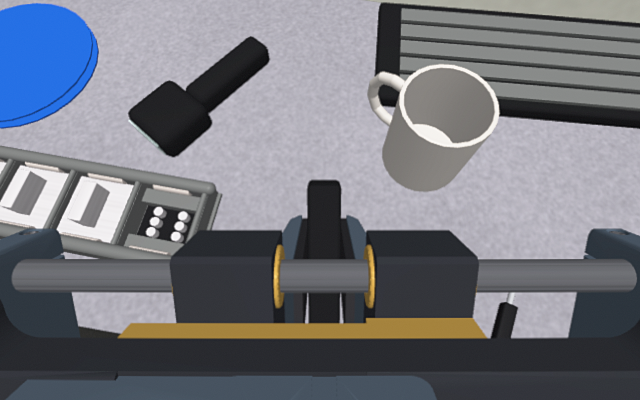

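Request:
arm_command(
  slide=[
    [0,0,2],
    [0,0,4],
    [0,0,6],
    [0,0,7.5],
    [0,0,7.5],
    [0,0,7.5],
    [0,0,7.5],
    [0,0,7.5],
    [0,0,7.5],
    [0,0,7.5],
  ],
  turn=[
    [0,0,0],
    [0,0,0],
    [0,0,0],
    [0,0,0],
    [0,0,0],
    [0,0,0],
    [0,0,0],
    [0,0,0],
    [0,0,0],
    [0,0,0],
  ],
  grip=[255,255,255,255,255,255,255,255,255,255],
)

```text
time_s: 29.63
ee_pos: [577.2, -296.6, 108.4]
ee_rot: [179.9, 55.0, 11.3]
force: [-0.1, -0.3, -0.7]
gripper_width: 15.6
```

```bash
cat >> h.py <<'E'
def tipinfo():
    s=st(); z=np.load('press.npz'); M2=R.from_euler('xyz',s['ee_rot'],degrees=True).as_matrix()
    tip=s['ee_pos']+M2@np.array([z['dx'],0,z['L']]); w=tip-z['mc']
    print('tip',tip.round(1),'depth',round(-w@z['n'],2),'y',round(w@M2[:,1],2),'x',round(w@z['xt'],2),'Fn',round(s['force']@z['n'],2)); return tip
def scenepic(fn,tip,x0=160,y0=200,w=160,h=130,f=5):
    p,d,_=grab('scene'); q=proj('scene',[tip])
    im=cv2.resize(p[y0:y0+h,x0:x0+w][...,::-1],None,fx=f,fy=f,interpolation=cv2.INTER_CUBIC)
    cv2.imwrite('pics/'+fn,im[:600,:800]); print('tip px in zoom',((q[0]-[x0,y0])*f).round(0))
E
python3 - <<'E'
from h import *
did([0,0,7.5],[0,0,0]); t=tipinfo(); scenepic('s2.png',t,200,225,100,80,7)
E
```

```text
t 29.63 meas [ 577.2 -296.6  108.4] cmd [ 576.5 -296.6  107.8] yaw -78.60/-78.64 tilt 35.03 F [-0.1 -0.3 -0.7] w 15.6
tip [ 494.5 -313.3   46. ] depth -5.91 y 0.33 x -0.1 Fn -0.55
tip px in zoom [330. 299.]
```

View pics/s2.png

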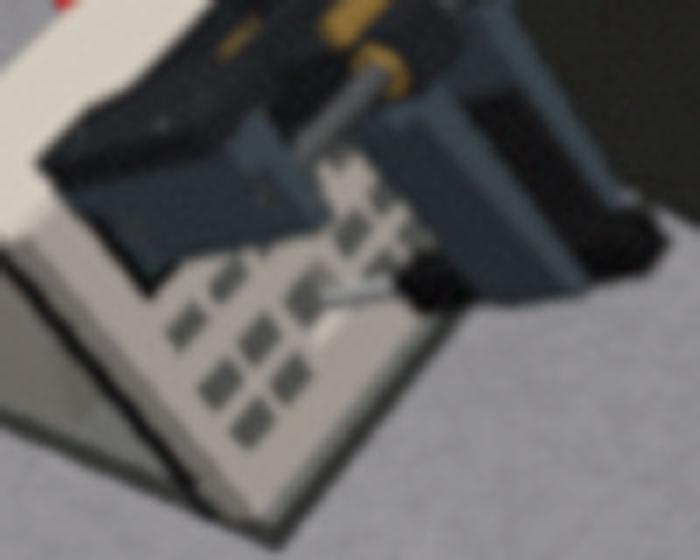

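Request:
arm_command(
  slide=[
    [0,0,0.5],
    [0,0,1.0],
    [0,0,1.2],
    [0,0,1.4],
    [0,0,1.6],
    [0,0,1.8],
    [0,0,1.95],
    [0,0,1.95],
    [0,0,1.95],
    [0,0,1.95],
    [0,0,1.95],
  ],
  turn=[
    [0,0,0],
    [0,0,0],
    [0,0,0],
    [0,0,0],
    [0,0,0],
    [0,0,0],
    [0,0,0],
    [0,0,0],
    [0,0,0],
    [0,0,0],
    [0,0,0],
  ],
  grip=[255,255,255,255,255,255,255,255,255,255,255],
)

```text
time_s: 30.6
ee_pos: [561.1, -299.6, 96.9]
ee_rot: [180.0, 55.0, 11.4]
force: [3.5, 2.5, 1.8]
gripper_width: 15.7
```

```bash
python3 - <<'E'
from h import *
did([0,0,1.95],[0,0,0]); t=tipinfo(); scenepic('s3.png',t,200,225,100,80,7)
grab('wrist','w18.png')
E
```

```text
t 30.60 meas [ 561.1 -299.6   96.9] cmd [ 560.8 -299.7   96.7] yaw -78.63/-78.64 tilt 35.02 F [3.5 2.5 1.8] w 15.7
tip [ 478.4 -316.2   34.5] depth 14.08 y -0.01 x -0.09 Fn 4.19
tip px in zoom [291. 305.]
```

View pics/s3.png

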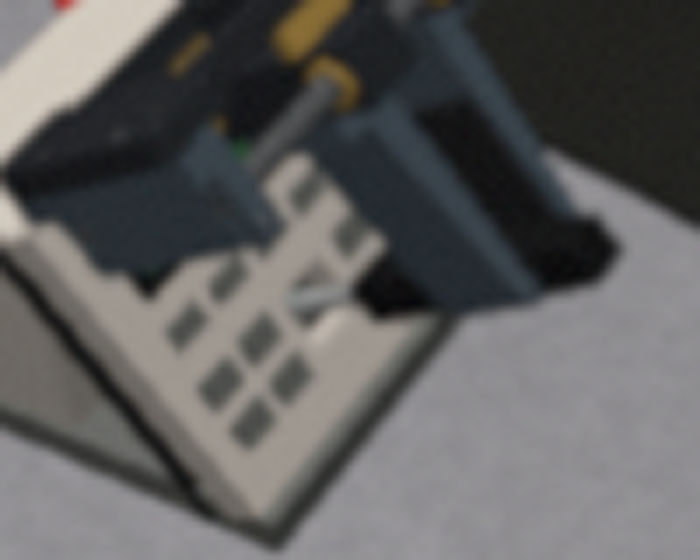

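View pics/w18.png

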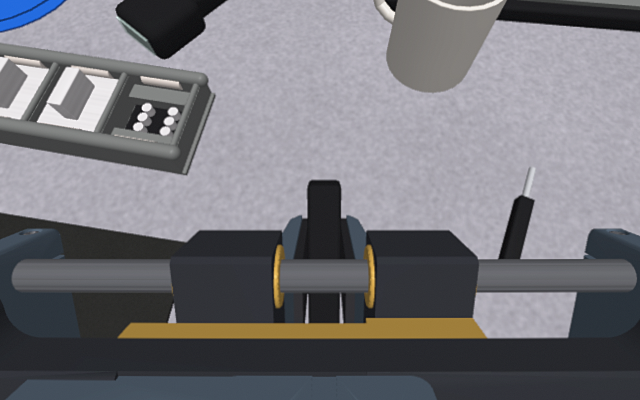

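Request:
arm_command(
  slide=[
    [0,0,0.1],
    [0,0,0.2],
    [0,0,0.25],
    [0,0,0.25],
    [0,0,0.25],
    [0,0,0.25],
  ],
  turn=[
    [0,0,0],
    [0,0,0],
    [0,0,0],
    [0,0,0],
    [0,0,0],
    [0,0,0],
  ],
  grip=[255,255,255,255,255,255],
)

```text
time_s: 31.2
ee_pos: [560.4, -300.0, 96.8]
ee_rot: [180.0, 54.8, 11.3]
force: [6.8, 3.4, 5.4]
gripper_width: 15.8
```

```bash
python3 - <<'E'
from h import *
did([0,0,0.25],[0,0,0]); t=tipinfo(); grab('wrist','w19.png'); tipinfo()
E
```

```text
t 31.20 meas [ 560.4 -300.    96.8] cmd [ 558.8 -300.2   95.2] yaw -78.66/-78.64 tilt 35.19 F [6.8 3.4 5.4] w 15.8
tip [ 477.9 -316.5   34.2] depth 14.76 y 0.2 x -0.14 Fn 9.08
t 31.25 meas [ 560.4 -300.    96.9] cmd [ 558.8 -300.2   95.2] yaw -78.66/-78.64 tilt 35.19 F [7.5 3.4 4.9] w 15.8
tip [ 477.9 -316.5   34.2] depth 14.72 y 0.21 x -0.15 Fn 9.39
```

Request:
arm_command(
  slide=[
    [0,0,-1],
    [0,0,-3],
    [0,0,-6],
    [0,0,-9],
    [0,0,-11],
    [0,0,-11],
    [0,0,-11],
    [0,0,-11],
  ],
  turn=[
    [0,0,0],
    [0,0,0],
    [0,0,0],
    [0,0,0],
    [0,0,0],
    [0,0,0],
    [0,0,0],
    [0,0,0],
  ],
  grip=[255,255,255,255,255,255,255,255],
)

```text
time_s: 31.92
ee_pos: [645.4, -282.2, 156.3]
ee_rot: [-179.9, 55.2, 11.4]
force: [-0.2, 0.2, 0.0]
gripper_width: 16.0
```

```bash
python3 - <<'E'
from h import *
did([0,0,-11],[0,0,0]); t=tipinfo(); scenepic('s4.png',t,170,200,160,110,5)
pc,M=getcmd()
b=plan([600,-150,260],down(-85)); plan([420,200,260],down(-90),'',b)
p,d,_=grab('top','top1.png'); P=cloud('top',d); np.savez('top1.npz',p=p,d=d)
m=(abs(P[...,0]-440)<140)&(abs(P[...,1]-332)<90)&(P[...,2]>18)&(P[...,2]<45)&(d>0)
print('tray rim',rect(P[m][:,:2]),m.sum())
E
```

```text
t 31.92 meas [ 645.4 -282.2  156.3] cmd [ 647.2 -282.4  158.3] yaw -78.62/-78.64 tilt 34.81 F [-0.2  0.2  0. ] w 16.0
tip [ 562.4 -298.8   94.2] depth -90.44 y -0.51 x 0.27 Fn -0.09
tip px in zoom [518. 314.]
 slide [-9.49, -13.9, -4.18] turn [0.108, -0.61, 0.034] rows>=5.0
 slide [-0.01, -36.43, 14.9] turn [0.087, 0.0, -0.0] rows>=9.4
tray rim (array([420.9, 308.2]), array([141.2, 236.7]), 87.4) 594
```

View pics/s4.png

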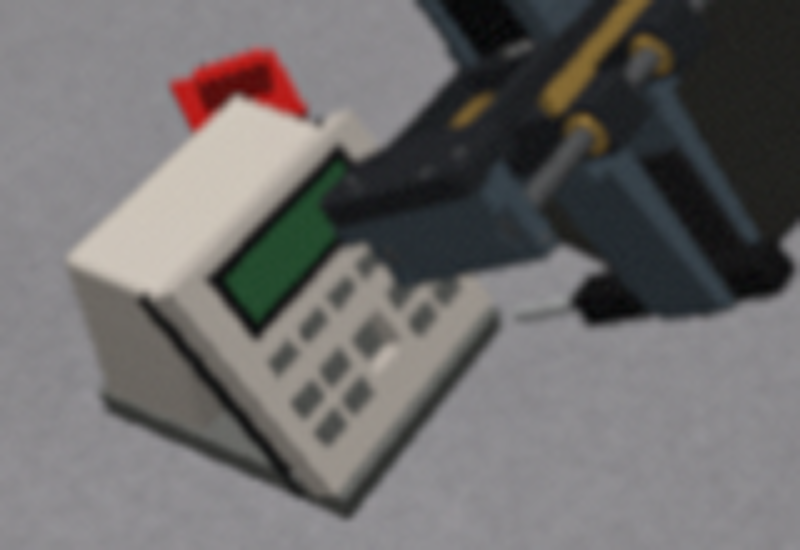

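View pics/top1.png

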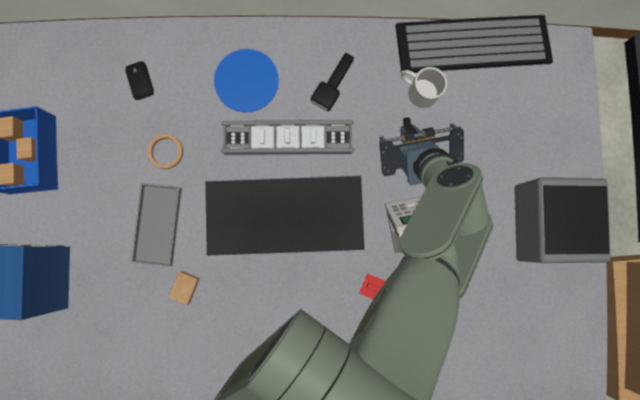

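The tip is out of the hole again, with the button showing in its hole at zoom pixel (375,335). The pen tray is near top-view pixel (157,224), so I'll carry the stylus there and look.

Request:
arm_command(
  slide=[
    [-2,-3,-1],
    [-4,-6,-2],
    [-7,-10,-3],
    [-9.49,-13.9,-4.18],
    [-9.49,-13.9,-4.18],
    [-9.49,-13.9,-4.18],
    [-9.49,-13.9,-4.18],
    [-9.49,-13.9,-4.18],
    [-9.49,-13.9,-4.18],
  ],
  turn=[
    [0.02,-0.11,0.01],
    [0.04,-0.22,0.015],
    [0.06,-0.33,0.02],
    [0.08,-0.44,0.03],
    [0.1,-0.55,0.034],
    [0.108,-0.61,0.034],
    [0.108,-0.61,0.034],
    [0.108,-0.61,0.034],
    [0.108,-0.61,0.034],
  ],
  grip=[255,255,255,255,255,255,255,255,255],
)

```text
time_s: 32.77
ee_pos: [599.5, -150.1, 258.4]
ee_rot: [-20.0, 89.9, 165.0]
force: [-0.5, 0.0, -0.7]
gripper_width: 15.8
```

```bash
python3 - <<'E'
from h import *
did([-9.49,-13.9,-4.18],[0.108,-0.61,0.034]); s=st(); print(s['qpos'].round(0))
plan([440,300,230],down(-95))
E
```

```text
t 32.77 meas [ 599.5 -150.1  258.4] cmd [ 600. -150.  260.] yaw -84.99/-85.02 tilt 0.11 F [-0.5  0.  -0.7] w 15.8
[-15.  21.  80.  -0.  79.  70.]
 slide [2.98, -46.22, 12.04] turn [0.174, -0.0, -0.0] rows>=11.5
```

Request:
arm_command(
  slide=[
    [2.98,-46.22,12.04],
    [2.98,-46.22,12.04],
    [2.98,-46.22,12.04],
    [2.98,-46.22,12.04],
    [2.98,-46.22,12.04],
    [2.98,-46.22,12.04],
    [2.98,-46.22,12.04],
    [2.98,-46.22,12.04],
    [2.98,-46.22,12.04],
    [2.98,-46.22,12.04],
    [2.98,-46.22,12.04],
    [2.98,-46.22,12.04],
    [2.98,-46.22,12.04],
    [2.98,-46.22,12.04],
    [2.98,-46.22,12.04],
    [2.98,-46.22,12.04],
    [2.98,-46.22,12.04],
    [2.98,-46.22,12.04],
  ],
  turn=[
    [0.174,0,0],
    [0.174,0,0],
    [0.174,0,0],
    [0.174,0,0],
    [0.174,0,0],
    [0.174,0,0],
    [0.174,0,0],
    [0.174,0,0],
    [0.174,0,0],
    [0.174,0,0],
    [0.174,0,0],
    [0.174,0,0],
    [0.174,0,0],
    [0.174,0,0],
    [0.174,0,0],
    [0.174,0,0],
    [0.174,0,0],
    [0.174,0,0],
  ],
  grip=[255,255,255,255,255,255,255,255,255,255,255,255,255,255,255,255,255,255],
)

```text
time_s: 34.27
ee_pos: [440.4, 298.8, 230.1]
ee_rot: [122.3, 90.0, -62.8]
force: [-0.2, -0.0, -0.2]
gripper_width: 15.8
```

```bash
python3 - <<'E'
from h import *
did([2.98,-46.22,12.04],[0.174,0,0])
p,d,s=grab('wrist','w20.png');st(); print(s['qpos'].round(0)); np.savez('w20.npz',d=d,p=p,pos=s['ee_pos'],rot=s['ee_rot'])
P=cloud('wrist',d,s); v,u=np.mgrid[0:400,0:640]
m=(v<225)&(d>0)&(abs(P[...,0]-445)<130)&(abs(P[...,1]-332)<75)&(P[...,2]>20)&(P[...,2]<33); print('rim',rect(P[m][:,:2]))
f=(v<225)&(d>0)&(abs(P[...,0]-445)<90)&(abs(P[...,1]-332)<40)&(P[...,2]<12); print('floor z',np.percentile(P[f][:,2],[10,50,90]))
E
```

```text
t 34.32 meas [440.4 299.1 230.1] cmd [440. 300. 230.] yaw -95.08/-94.99 tilt 0.02 F [ 0.2  0.7 -0.6] w 15.8
[ 33.  14.  94.  -0.  71. 128.]
rim (array([464.8, 325. ]), array([100.4, 147. ]), 84.7)
floor z [3.03949859 4.03844127 5.0666881 ]
```

View pics/w20.png

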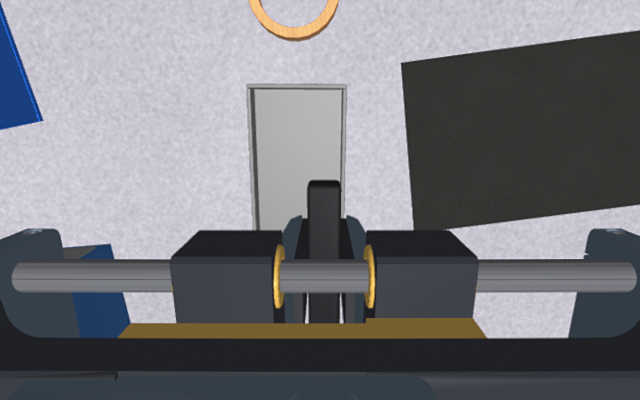

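```bash
python3 - <<'E'
from h import *
plan([473.2,324.2,70],down(-95.3)); plan([473.2,324.2,15],down(-95.3))
E
```

```text
slide [16.0, -2.71, -3.1] turn [0.005, -0.0, -0.0] rows>=4.0
 slide [21.5, -2.71, -3.1] turn [0.005, -0.0, -0.0] rows>=5.2
```

Request:
arm_command(
  slide=[
    [4,-1.5,-2],
    [8,-2.71,-3.1],
    [12,-2.71,-3.1],
    [16,-2.71,-3.1],
    [16,-2.71,-3.1],
    [16,-2.71,-3.1],
    [18,-2.71,-3.1],
    [19.5,-2.71,-3.1],
    [20.5,-2.71,-3.1],
    [21,-2.71,-3.1],
    [21.5,-2.71,-3.1],
    [21.5,-2.71,-3.1],
    [21.5,-2.71,-3.1],
    [21.5,-2.71,-3.1],
  ],
  turn=[
    [0.005,0,0],
    [0.005,0,0],
    [0.005,0,0],
    [0.005,0,0],
    [0.005,0,0],
    [0.005,0,0],
    [0.005,0,0],
    [0.005,0,0],
    [0.005,0,0],
    [0.005,0,0],
    [0.005,0,0],
    [0.005,0,0],
    [0.005,0,0],
    [0.005,0,0],
  ],
  grip=[255,255,255,255,255,255,255,255,255,255,255,255,255,255],
)

```text
time_s: 35.48
ee_pos: [473.8, 324.6, 15.9]
ee_rot: [-152.7, 89.9, 22.0]
force: [0.7, -1.2, -0.6]
gripper_width: 15.6
```

```bash
python3 - <<'E'
from h import *
did([21.5,-2.71,-3.1],[0.005,0,0])
p,d,s=grab('wrist','w21.png');st()
E
```

```text
t 35.53 meas [473.7 324.5  15.8] cmd [473.2 324.2  15. ] yaw -95.28/-95.28 tilt 0.09 F [-0.4  0.8 -0.5] w 15.6
```

View pics/w21.png

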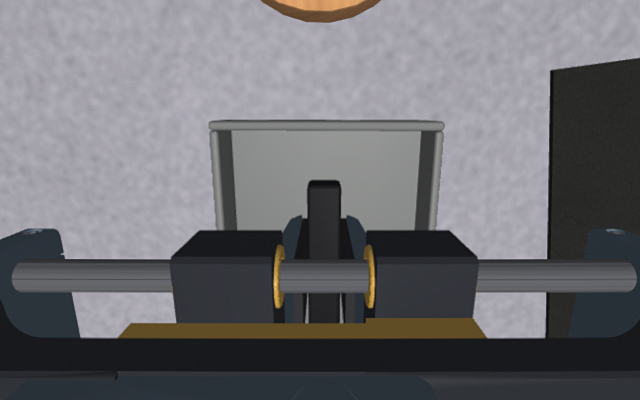

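Request:
arm_command(
  slide=[
    [0.03,0,0],
    [0.03,0,0],
    [0.03,0,0],
    [0.03,0,0],
    [0.03,0,0],
    [0.03,0,0],
    [0.03,0,0],
    [-3,0,0],
    [-7,0,0],
    [-11,0,2],
    [-15,0,5],
    [-19,0,7],
    [-21,0,8],
    [-21,0,8],
    [-21,0,8],
    [-21,0,8],
    [-21,0,8],
  ],
  turn=[
    [0,0,0],
    [0,0,0],
    [0,0,0],
    [0,0,0],
    [0,0,0],
    [0,0,0],
    [0,0,0],
    [0,0,0],
    [0,0,0],
    [0,0,0],
    [0,0,0],
    [0,0,0],
    [0,0,0],
    [0,0,0],
    [0,0,0],
    [0,0,0],
    [0,0,0],
  ],
  grip=[255,255,255,171,171,171,171,171,171,171,171,171,171,171,171,171,171],
)

```text
time_s: 36.95
ee_pos: [393.3, 331.0, 223.3]
ee_rot: [51.8, 89.8, -133.5]
force: [0.2, -0.8, -0.0]
gripper_width: 30.3
```

```bash
python3 - <<'E'
from h import *
did([-21,0,8],[0,0,0])
p,d,s=grab('wrist','w22.png');st(); np.savez('w22.npz',d=d,p=p,pos=s['ee_pos'],rot=s['ee_rot'])
P=cloud('wrist',d,s); v,u=np.mgrid[0:400,0:640]
m=(v<225)&(d>0)&(abs(P[...,0]-445)<90)&(abs(P[...,1]-327)<38)&(P[...,2]>8)&(P[...,2]<40)&(p.max(2)<90); print('handle',rect(P[m][:,:2]),'z',np.percentile(P[m][:,2],[10,50,90]))
grab('scene','s5.png'); grab('top','top2.png')
E
```

```text
t 37.00 meas [393.4 331.  223.2] cmd [393.6 331.6 225. ] yaw -95.31/-95.28 tilt 0.21 F [-0.6  0.2 -0.1] w 30.2
handle (array([445.1, 327. ]), array([179.8,  75.8]), 0.0) z [18.45958602 19.88874791 21.09922836]
```

View pics/w22.png

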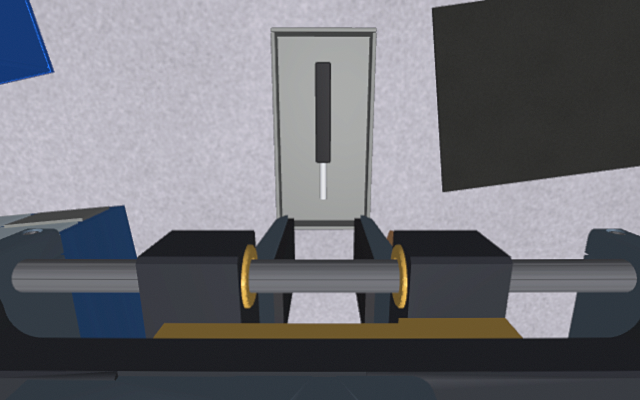

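View pics/s5.png

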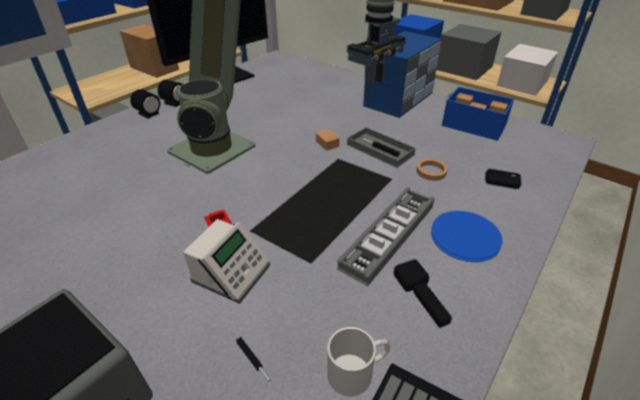

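View pics/top2.png

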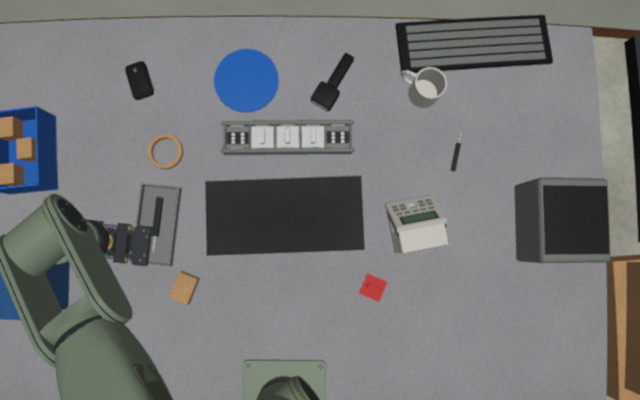

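The stylus lies flat in the tray (handle from pixel (323,65) to (323,160), tip to (323,200)). Last, I'll check the bays and the button with the wrist camera.

```bash
python3 - <<'E'
from h import *
plan([565,-60,225],down(-90))
E
```

```text
slide [0.01, 37.42, -20.68] turn [-0.092, -0.0, -0.0] rows>=10.3
```

Request:
arm_command(
  slide=[
    [0,37.42,-20.68],
    [0,37.42,-20.68],
    [0,37.42,-20.68],
    [0,37.42,-20.68],
    [0,37.42,-20.68],
    [0,37.42,-20.68],
    [0,37.42,-20.68],
    [0,37.42,-20.68],
    [0,37.42,-20.68],
    [0,37.42,-20.68],
    [0,37.42,-20.68],
    [0,37.42,-20.68],
    [0,37.42,-20.68],
    [0,37.42,-20.68],
    [0,37.42,-20.68],
    [0,37.42,-20.68],
  ],
  turn=[
    [-0.092,0,0],
    [-0.092,0,0],
    [-0.092,0,0],
    [-0.092,0,0],
    [-0.092,0,0],
    [-0.092,0,0],
    [-0.092,0,0],
    [-0.092,0,0],
    [-0.092,0,0],
    [-0.092,0,0],
    [-0.092,0,0],
    [-0.092,0,0],
    [-0.092,0,0],
    [-0.092,0,0],
    [-0.092,0,0],
    [-0.092,0,0],
  ],
  grip=[171,171,171,171,171,171,171,171,171,171,171,171,171,171,171,171],
)

```text
time_s: 38.43
ee_pos: [564.6, -58.5, 225.3]
ee_rot: [60.9, 90.0, -119.0]
force: [0.5, 0.7, -0.7]
gripper_width: 30.2
```

```bash
python3 - <<'E'
from h import *
did([0,37.42,-20.68],[-0.092,0,0])
p,d,s=grab('wrist','w23.png');st()
P=cloud('wrist',d,s)
for bx,by in((664.1,-2.9),(663.1,61.1),(665.1,-66.9)):
    f=(abs(P[...,0]-bx)<20)&(abs(P[...,1]-by)<9)&(d>0); t=P[f]; top=t[t[:,2]>38]
    f=(abs(P[...,0]-bx)<27)&(abs(P[...,1]-by)<27)&(d>0)&(P[...,2]<35)&(p.min(2)>180); t=P[f]; k=np.linalg.lstsq(np.c_[t[:,:2]-[bx,by],np.ones(len(t))],t[:,2],rcond=None)[0]
    print('fin z',np.percentile(top[:,2],[50]),'plane',k.round(4))
a=np.radians(11.4); t=np.radians(22); f=np.array([np.cos(a),np.sin(a),0]); l=np.array([np.sin(a),-np.cos(a),0])
plan([484,-306,188.6],Mxy(-np.sin(t)*f+np.array([0,0,-np.cos(t)]),l))
E
```

```text
t 38.48 meas [564.7 -58.7 225.3] cmd [565.  -60.  225.1] yaw -89.90/-90.01 tilt 0.02 F [ 0.   1.  -0.1] w 29.8
fin z [43.08583521] plane [2.20000e-03 2.60000e-03 2.12785e+01]
fin z [42.92973215] plane [ 3.10000e-03 -1.50000e-03  2.12292e+01]
fin z [43.2337205] plane [7.30000e-03 3.00000e-04 2.12719e+01]
 slide [3.66, 24.6, 8.1] turn [-0.197, -0.383, 0.038] rows>=6.3
```

View pics/w23.png

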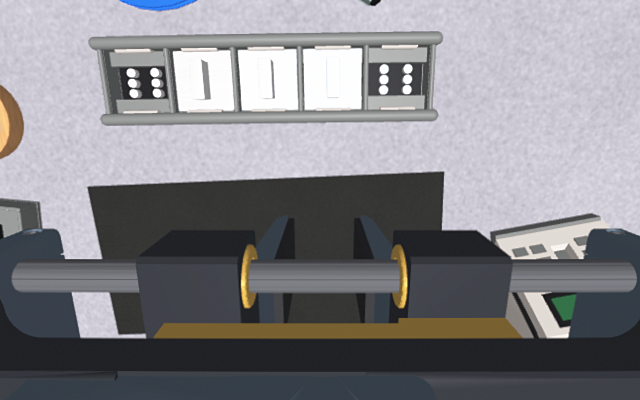

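All three covers are level and home at pixels (204,78), (267,78) and (333,77), and the mat is empty. Now the button.

Request:
arm_command(
  slide=[
    [0,4,1.5],
    [0,8,3],
    [0.8,12,5],
    [1.6,16,7],
    [2.5,20,8.1],
    [3.66,24.6,8.1],
    [3.66,24.6,8.1],
    [3.66,24.6,8.1],
    [3.66,24.6,8.1],
    [3.66,24.6,8.1],
    [3.66,24.6,8.1],
    [3.66,24.6,8.1],
  ],
  turn=[
    [0,0,0],
    [0,0,0],
    [-0.05,-0.1,0.01],
    [-0.1,-0.19,0.02],
    [-0.15,-0.3,0.03],
    [-0.197,-0.383,0.038],
    [-0.197,-0.383,0.038],
    [-0.197,-0.383,0.038],
    [-0.197,-0.383,0.038],
    [-0.197,-0.383,0.038],
    [-0.197,-0.383,0.038],
    [-0.197,-0.383,0.038],
  ],
  grip=[171,171,171,171,171,171,171,171,171,171,171,171],
)

```text
time_s: 39.48
ee_pos: [484.2, -304.8, 189.9]
ee_rot: [0.2, 68.1, -168.4]
force: [0.8, -0.3, 0.2]
gripper_width: 30.5
```

```bash
python3 - <<'E'
from h import *
did([3.66,24.6,8.1],[-0.197,-0.383,0.038])
p,d,s=grab('wrist','w24.png');st(); P=cloud('wrist',d,s); v,u=np.mgrid[0:400,0:640]
z=np.load('press.npz'); n=z['n']
q=proj('wrist',[z['mc'],z['mc']-8*n],s); print(q)
w=(P-z['mc'])@n; r=np.hypot(u-q[1][0],v-q[1][1])
print('button off',np.median(w[(r<4)&(d>0)]),'panel ref',np.median(w[(v>97)&(v<212)&(u>275)&(u<395)&(r>25)&(d>0)]))
cv2.imwrite('pics/w24z.png',cv2.resize(p[60:220,220:440][...,::-1],None,fx=3,fy=3,interpolation=cv2.INTER_CUBIC))
E
```

```text
t 39.53 meas [ 484.2 -305.   189.7] cmd [ 484.  -306.   188.6] yaw -78.51/-78.58 tilt 21.93 F [-0.1 -0.5 -0.1] w 30.2
[[335.56769985 124.32571334]
 [335.23682095 129.29056133]]
button off -8.4390389194361 panel ref 0.21007912081131985
```

View pics/w24z.png

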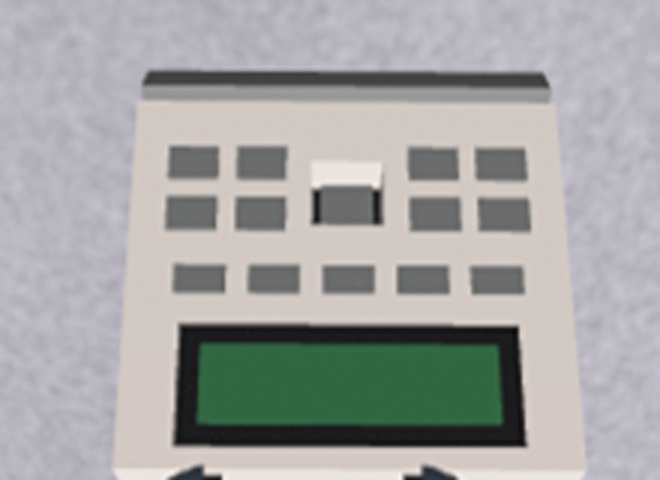

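The button face (zoom pixel (347,205)) is back out, about 8.5 mm inside the mouth, as before the press. The robot is touching nothing, so I'm handing in.

```bash
python3 -c "
from h import *
print(env.job_done())"
```

```text
the job is handed in; nothing more can be done
None
```

The job is done and handed in, at about 40 s of the 210 s allowed.

- **Covers:** Three bare-aluminium covers were on the mat, and I pressed them into bays 1, 2 and 3. In the last look all three were level, with fin tops 43 mm and plate tops about 21.2 mm above the desk, which is fully home. The mat is empty.
- **Reset button:** I pushed it with the tip of the larger stylus until it hit its stop, at about 9 N. Afterwards its face measured about 8.5 mm inside the hole, against 8.3 mm before the press, so it came back out.
- **Stylus:** The picture shows it lying flat in the pen tray. My numeric fit of its handle there picked up the tray walls and was no use, so this check is by eye only.
- **Everything else:** I didn't touch the red look-alike, the small stylus, the tape roll or the carton, and they looked unmoved in the last top view.

I saw no grip slip and nothing knocked aside.

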